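Check the guide tube with the collared gauge and present the tip for reading

TASK

Take the long slim gauge from its compartment in the gauge rack (leave the short one and the thick one), slide its shaft into the mouth of the guide tube until the collar stops against the mouth, keep it there a moment, then draw it right out again. Finish by holding the gauge still in the gripper with the shaft level and parallel to the upright plate of the reading stand and the tip close in front of (2 to 4 cm) the crossing of the plate's two long lines, the gauge touching nothing but the gripper; the program ends while still holding it there. Do not disturb the other gauges, the brass jacks, the crucible or the glass cabochon.

Things in the scene. Friction and masses are not known exactly. Their poses are not given: they have to be found in the camera images.
- long_gauge_grip (a point): Centre of the handle of the gauge to use (loose steel, 60-150 g, in any of the rack's 3 compartments). Square handle 14x14 mm, 60 mm long, between a 26x26x6 mm square end cap and a 26x26x8 mm square collar; then a round shaft 10 mm thick, 95 mm long, along +y; z is up. In the rack it lies level, the handle's centre 38 mm above the bench; nothing beside the handle is higher than 25 mm. Grasp across x.
- long_gauge_collar (a point): Centre of the long gauge's collar face, on the shaft side: 38 mm along +y from the handle's centre, same axes.
- long_gauge_tip (a point): Tip of the long gauge's shaft: 133 mm along +y from the handle's centre, same axes; its edge is chamfered 2.5 mm.
- long_gauge: The whole long gauge, with its origin on the underside, 13 mm below the handle's centre; same axes.
- short_gauge_grip (a point): Handle centre of the short gauge, to be left alone. Square handle 14x14 mm, 60 mm long, between a 26x26x6 mm square end cap and a 26x26x8 mm square collar; shaft 10 mm thick but only 50 mm long, along +y.
- thick_gauge_grip (a point): Handle centre of the thick gauge, to be left alone. Square handle 14x14 mm, 60 mm long, between a 26x26x6 mm square end cap and a 26x26x8 mm square collar; shaft 17 mm thick and 95 mm long, along +y.
- gauge_rack: Fixed wooden rack, 246 (x) x 200 (y) mm, origin at the centre of its underside. 3 compartments 80 mm apart along x. Cross rails (top at 25 mm, 14 mm wide, at y = -80 and -9 mm) carry the end caps and collars; handles span the gap between them, centred near y = -45 mm, tips to +y. Partitions 40 mm high stand only round the shafts, y above 3 mm.
- tube_mouth (a point): Centre of the guide tube's mouth, 100 mm above the bench. The bore runs level from here along +y of this frame (z up), 75 mm long, open at both ends, 14 mm in diameter, the mouth flared to 19 mm over the first 10 mm; rim 37 mm across, tube behind it 32 mm. Nothing stands in front of the mouth.
- guide_tube: Fixed foot (64 x 84 mm) with the guide tube on its post, 119 mm high; origin at the centre of the underside. Its axes are those of the mouth.
- scale_cross (a point): Crossing of the two long lines on the front of the reading stand's upright plate, 50 mm above the bench. x points into the plate (the tip is held on the -x side), y runs level along the plate, z up. Plate 90 mm wide (45 mm to each side), 5 mm thick, top 42 mm above this point; the base reaches 62 mm out in front, its top 42 mm below this point.
- reading_stand: Fixed aluminium reading stand, base 70 x 90 x 8 mm with the upright lined plate along its +x edge; origin at the centre of the underside.
- brass_jacks: Brass shaping jacks, 42x188x10 mm, lying on the bench, to be left alone; origin at the centre of the underside.
- crucible: Small clay crucible, 58 mm across, 48 mm high, to be left alone; origin at the centre of the underside.
- cabochon: Small glass cabochon, 23 mm across, 12 mm high, to be left alone; origin at the centre of the underside.

How it is judged:
By the outcome, as a careful person would: the job done as asked, in the order asked, and still so for the second after the job is handed in, while the arm keeps its last pose, push and grip.
It also fails if it takes over 48 s, if anything falls off the work surface, if the arm or the gripper's body presses on something with over 40 N, if the wrist force passes 120 N, or if a joint passes its speed limit or range.

ROBOT

A 6-joint arm with a two-finger parallel gripper is mounted at the origin on the work surface; the furniture and walls round the work are solid. World frame = base frame: x ahead of the robot, y to its left, z up, the work surface at z = 0. Lengths are in m, angles in degrees, forces in N, time in s.
With the tool pointing down it reaches from about 0.4 to 0.825 m from the base axis. Payload 7 kg.
Tool frame: the origin (TCP) lies on the centre line of the jaws, within the pads' length; the fingertips stand r.nose_length ahead of it and the grasp point (between the pads) lies 2 mm behind it (r.nose_length is the distance from the TCP to the fingertips, in m); z points along the fingers, y is the direction in which the jaws open and shut (so a half turn about z gives the same grasp; the last joint's range is limited). The gripper opens to 88 mm and grips with 3 to 60 N. Pads are 19 mm wide; open, the fingers measure 130 mm over their backs; the gripper's body (78 mm by 193 mm) begins 47 mm behind the grasp point.
Start: joints at [-58.264, 20.546, 0.682, 0, -70.136, -16.507], TCP at [0.177, -0.651, 0.222] pointing down, gripper open.
Joint ranges: [-176.03, 176.03], [-82.01, 121.73], [-58.28, 71.71], [-173.87, 95.51], [-174.79, -0.11], [-173.66, 173.66]. Speed limits (degrees/s): [136.94, 136.94, 172.46, 180, 180, 180].

INTERFACE

Orientations are given as [roll, pitch, yaw] about the fixed x, y, z axes, in that order (R = Rz(yaw) Ry(pitch) Rx(roll)).
In Python, from plant import r gives the robot as it stands.
- The arm moves only by the tool apply_moves, never from a script. Its argument "targets" is a list of rows, each a list of 3 entries, a list of its own where there are three numbers: the shift along the tool's x, y, z scaled (see below), then the turn, a rotation vector about the tool's x, y, z scaled (see below), then the finger opening in mm, from 0 to 87.6. A call has 1 to 5 rows; each row shifts and turns the pose as measured when the row begins, along the tool's axes as they then stand; what a row does not reach is not made up. The controller multiplies each number of a shift by 0.04 m and each number of a turn by 8 degrees. A row lasts 1/10 s, in which the tool goes at most 50 mm and 8.59 degrees, less where a joint would pass 70% of its speed; a pose out of reach is approached as far as the arm can. A call with a number of a shift or a turn outside -1 to 1 is refused whole. A call with a gripper value outside its range is refused whole. The fingers move at their own pace and stop on an object; "squeeze" is the grip in N (left out, the last holds). Time passes only in rows, so rows that do not move let the fingers close. It gives the time, the measured TCP pose, the force and the opening at its end, in the units of the state.
- r.get_state(): the state, without advancing time (a new reading comes with each control period).
- r.capture(name): name is "side" or "top"; returns a dict with "img" (384x512x3 uint8, blue, green, red), "z_map" (384x512 float32, m along the optical axis (not along the pixel's ray), 0 where there is no reading), "fx", "fy", "cx", "cy" (pixels), "camera_from_world" (4x4, takes a point from world to camera coordinates). Camera axes: x right, y up, looking along -z (the intrinsics and any distortion apply to the point x, -y, -z); pixel columns grow to the right and rows downward; lengths in m; the calibration is good to about 2 mm. A picture is of the moment at which its call begins.
- r.close_job(): hands the job in, once; it reports no verdict.
The state is a dict: "time_s": time; "joints": joint angles; "qd": joint speeds; "joint_torque": joint torques, N m; "tcp_pos": TCP position; "eef_rot": TCP orientation; "contact_force": force on the tool from outside, world axes, zero at the start; "moment": the same for the moment, N m; "gripper_width": finger opening in m.
Only numpy, scipy, OpenCV 4.12 (cv2) and the standard library are available. Lean on these libraries where they do the work, as an engineer would, in place of code of your own. Each camera call takes 0.05 s, during which the arm holds its last target.

## Working session

There is one attempt and no reset: what is moved stays moved. The work goes in short steps, Python scripts to look and compute and a tool call to move; the robot and the scene stay as the last step left them, time stands still between calls to the robot, and variables do not carry over. Pictures are saved under pics/ and viewed, and the job is handed in when it is done.

Besides the shell and the picture viewer there is one more tool, called after "Request:" as name(argument=value, ...) on one line, values as JSON. apply_moves: Moves the arm, as the interface text tells. Its arguments: {"type":"object","properties":{"targets":{"type":"array","items":{"type":"array"}},"squeeze":{"type":"number"}},"required":["targets"]}

```bash
ls; mkdir -p pics; python3 - <<'E'
from plant import r
import cv2,numpy as np
print(r.get_state(), r.nose_length)
for n in("side","top"):
    c=r.capture(n); np.savez(n+"0.npz",**{k:v for k,v in c.items()})
    cv2.imwrite(f"pics/{n}0.png",c["img"]); print(n,c["fx"],c["fy"],c["cx"],c["cy"]);print(c["camera_from_world"],[k for k in c])
E
```

```text
pics
{'time_s': 0.0, 'joints': array([-5.82630050e+01,  2.05929140e+01,  6.33325205e-01, -2.14108554e-02,
       -7.01358600e+01, -1.65079117e+01]), 'qd': array([ 0.04552248, -0.05377689,  0.08126772,  0.0219585 ,  0.0402842 ,
        0.06290675]), 'joint_torque': array([ 2.75812827e-04, -5.82719886e+01,  2.93051594e+01,  6.99706793e+00,
        7.03178113e-03, -9.70552696e-05]), 'tcp_pos': array([ 0.17716635, -0.65081172,  0.22129854]), 'eef_rot': array([ 1.79902766e+02, -7.82666091e-03, -1.64778202e+02]), 'contact_force': array([-0.44180664, -0.188835  , -0.33978194]), 'moment': array([-0.01828467, -0.02747548, -0.00305563]), 'gripper_width': 0.0876243113813695} 0.017
side 398.90914703996714 398.90914703996714 257.2550103946084 191.04772546729055
[[-8.60048518e-01 -5.10211834e-01 -6.56456158e-04  4.36388543e-01]
 [ 3.40349592e-01 -5.74674501e-01  7.44252224e-01 -2.95005841e-01]
 [-3.80103541e-01  6.39869598e-01  6.67898343e-01 -6.45787902e-01]
 [ 0.00000000e+00  0.00000000e+00  0.00000000e+00  1.00000000e+00]] ['img', 'z_map', 'fx', 'fy', 'cx', 'cy', 'camera_from_world']
top 424.06920642962103 424.06920642962103 262.03093901679904 191.8438925483809
[[-6.91230931e-03 -9.99486909e-01  3.12752235e-02 -8.45640223e-02]
 [ 9.81137013e-01 -7.36417040e-04  1.93312234e-01 -5.87144646e-01]
 [-1.93190015e-01  3.20215133e-02  9.80638690e-01 -1.04060867e+00]
 [ 0.00000000e+00  0.00000000e+00  0.00000000e+00  1.00000000e+00]] ['img', 'z_map', 'fx', 'fy', 'cx', 'cy', 'camera_from_world']
```

View pics/side0.png

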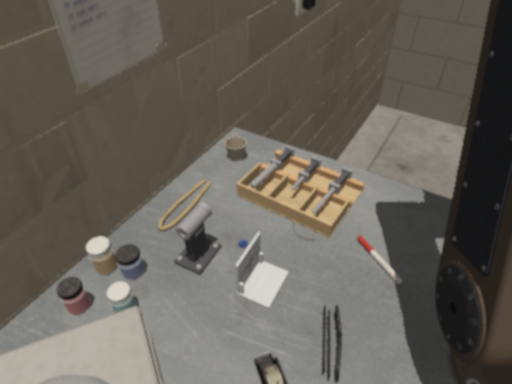

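View pics/top0.png

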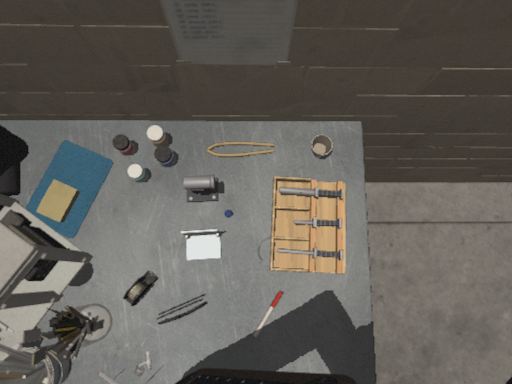

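```bash
python3 - <<'E'
import cv2
t=cv2.imread("pics/top0.png");s=cv2.imread("pics/side0.png")
cv2.imwrite("pics/t_rack.png",cv2.resize(t[165:285,255:365],None,fx=5,fy=5,interpolation=2))
cv2.imwrite("pics/t_tube.png",cv2.resize(t[165:270,170:245],None,fx=5,fy=5,interpolation=2))
cv2.imwrite("pics/s_rack.png",cv2.resize(s[140:245,230:370],None,fx=5,fy=5,interpolation=2))
cv2.imwrite("pics/s_tube.png",cv2.resize(s[190:310,165:295],None,fx=5,fy=5,interpolation=2))
E
```

```text
(no output)
```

View pics/t_rack.png

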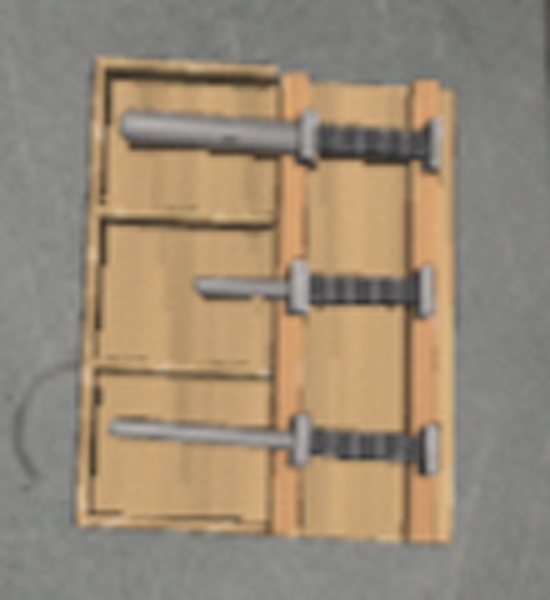

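View pics/t_tube.png

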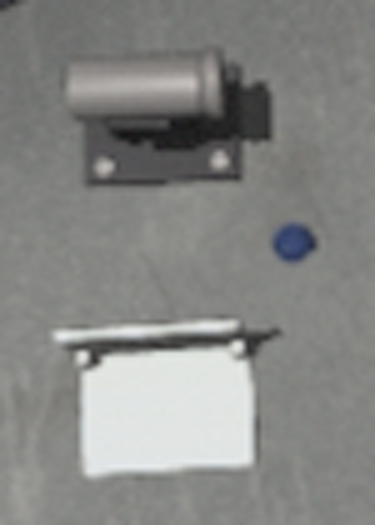

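View pics/s_rack.png

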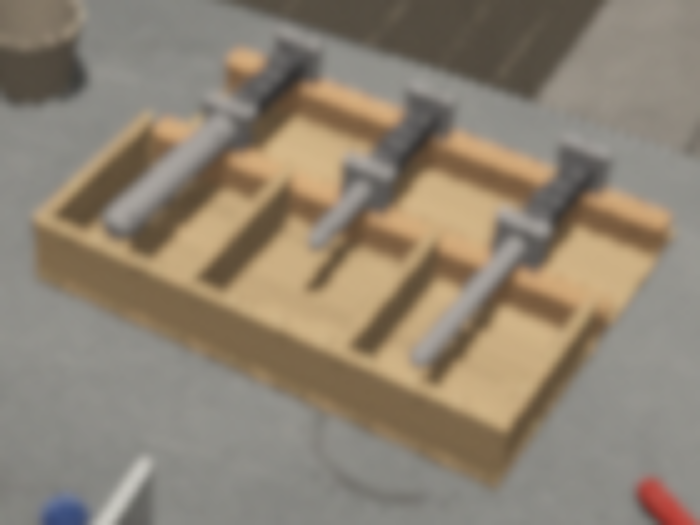

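View pics/s_tube.png

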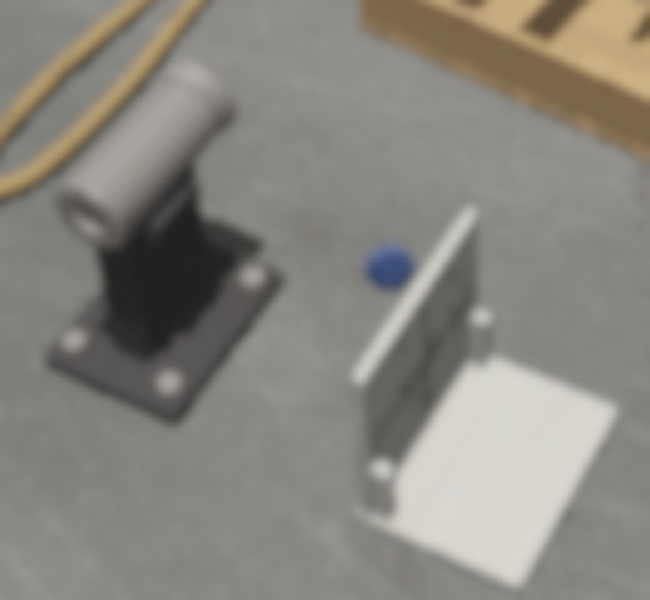

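```bash
cat > h.py <<'E'
import numpy as np,cv2
class Cam:
    def __init__(s,c):
        s.K=[float(c[k]) for k in("fx","fy","cx","cy")]; s.T=np.array(c["camera_from_world"]); s.img=c["img"]; s.z=c["z_map"]
    def ray(s,u,v):
        fx,fy,cx,cy=s.K; d=np.stack([(np.asarray(u,float)-cx)/fx,-(np.asarray(v,float)-cy)/fy,-np.ones_like(np.asarray(u,float))],-1)
        R=s.T[:3,:3]; return -R.T@s.T[:3,3], d@R
    def plane(s,u,v,z):
        o,d=s.ray(u,v); t=(z-o[2])/d[...,2]; return o+t[...,None]*d
    def cloud(s):
        v,u=np.mgrid[0:s.z.shape[0],0:s.z.shape[1]]; o,d=s.ray(u,v); P=o+s.z[...,None]*d; P[s.z<=0]=np.nan; return P
    def proj(s,p):
        q=s.T[:3,:3]@np.asarray(p)+s.T[:3,3]; fx,fy,cx,cy=s.K; return np.array([cx+fx*q[0]/-q[2],cy-fy*q[1]/-q[2]])
def tri(a,pa,b,pb):
    oa,da=a.ray(*pa); ob,db=b.ray(*pb); A=np.stack([da,-db],1); t=np.linalg.lstsq(A,ob-oa,rcond=None)[0]
    p,q=oa+t[0]*da,ob+t[1]*db; return (p+q)/2,np.linalg.norm(p-q)
def load(n): return Cam(np.load(n+".npz"))
E
python3 - <<'E'
from h import *
np.set_printoptions(precision=4,suppress=True)
t=load("top0");s=load("side0")
for c in(t,s):
    P=c.cloud(); print(np.isnan(P[...,0]).mean())
P=t.cloud()
for (u,v) in [(230,300),(250,240),(280,300)]: 
    print(P[v-3:v+4,u-3:u+4].reshape(-1,3).mean(0),P[v-3:v+4,u-3:u+4,2].std())
P=s.cloud()
for (u,v) in [(300,330),(220,310),(350,290)]: 
    print(P[v-3:v+4,u-3:u+4].reshape(-1,3).mean(0),P[v-3:v+4,u-3:u+4,2].std())
# row across long gauge handle (top px)
P=t.cloud()
o=(255,165)
print("rows through handle", [ (v,np.round(P[v,int(255+360/5)],4).tolist()) for v in range(246,264)])
print("along shaft", [ (u,np.round(P[251,u],4).tolist()) for u in range(274,345,4)])
# tube
print("tube col",[ (v,np.round(P[v,200],4).tolist()) for v in range(172,196)])
print("tube row",[ (u,np.round(P[182,u],4).tolist()) for u in range(180,222)])
E
```

```text
0.0041046142578125
0.004140218098958333
[nan nan nan] nan
[ 0.4673 -0.0557  0.0002] 0.002439886907241188
[ 0.3113 -0.1333  0.0044] 0.006248712096620347
[nan nan nan] nan
[ 0.4937  0.1575 -0.0019] 0.0010262125214034238
[ 0.3035 -0.005  -0.0014] 0.001202484979870721
rows through handle [(246, [0.4498, -0.2603, 0.0084]), (247, [0.4473, -0.2605, 0.0067]), (248, [0.4447, -0.2607, 0.0051]), (249, [0.4421, -0.2606, 0.0053]), (250, [0.4392, -0.2598, 0.0089]), (251, [0.4347, -0.2533, 0.0437]), (252, [0.4322, -0.2533, 0.0431]), (253, [0.4295, -0.2528, 0.0454]), (254, [0.427, -0.2527, 0.0454]), (255, [0.4244, -0.2523, 0.047]), (256, [0.4221, -0.2533, 0.0409]), (257, [0.4209, -0.2595, 0.0068]), (258, [0.4183, -0.2594, 0.0072]), (259, [0.4158, -0.2597, 0.0051]), (260, [0.4131, -0.2593, 0.0066]), (261, [0.4105, -0.2591, 0.007]), (262, [0.4078, -0.2584, 0.0105]), (263, [0.4054, -0.2596, 0.0032])]
along shaft [(274, [0.4374, -0.1191, 0.0078]), (278, [0.4356, -0.1275, 0.0395]), (282, [0.4355, -0.1377, 0.0405]), (286, [0.4353, -0.1478, 0.0423]), (290, [0.4352, -0.1581, 0.0424]), (294, [0.4351, -0.1682
[... 1895 characters left out ...]
0.1179]), (201, [0.6005, 0.0649, 0.1148]), (202, [0.6, 0.0621, 0.1172]), (203, [0.6007, 0.0601, 0.114]), (204, [0.6018, 0.0582, 0.1089]), (205, [0.6008, 0.0552, 0.1135]), (206, [0.6003, 0.0525, 0.1159]), (207, [0.6004, 0.0501, 0.1151]), (208, [0.6003, 0.0476, 0.1158]), (209, [0.5997, 0.0449, 0.1186]), (210, [0.6008, 0.0429, 0.1135]), (211, [0.6008, 0.0405, 0.1135]), (212, [0.5999, 0.0377, 0.1175]), (213, [0.6006, 0.0355, 0.1144]), (214, [0.6008, 0.0331, 0.1136]), (215, [0.6233, 0.0389, 0.0119]), (216, [0.6244, 0.0365, 0.0068]), (217, [0.6233, 0.0335, 0.0119]), (218, [0.6264, 0.0318, -0.0023]), (219, [0.6259, 0.0289, -0.0001]), (220, [0.6254, 0.026, 0.0023]), (221, [0.6264, 0.0236, -0.0023])]
```

```bash
python3 - <<'E'
from h import *
t=load("top0");s=load("side0")
def masks(c,name,roi):
    hsv=cv2.cvtColor(c.img,cv2.COLOR_BGR2HSV)
    u0,v0,u1,v1=roi
    cr=hsv[v0:v1,u0:u1]
    cv2.imwrite(f"pics/{name}.png",np.hstack([cv2.resize(cr[...,1],None,fx=5,fy=5,interpolation=0),cv2.resize(cr[...,2],None,fx=5,fy=5,interpolation=0)]))
masks(t,"m_tr",(270,235,350,275)); masks(s,"m_sr",(300,160,365,225))
masks(t,"m_tt",(175,170,230,210)); masks(s,"m_st",(170,195,235,275))
E
```

```text
(no output)
```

View pics/m_tr.png

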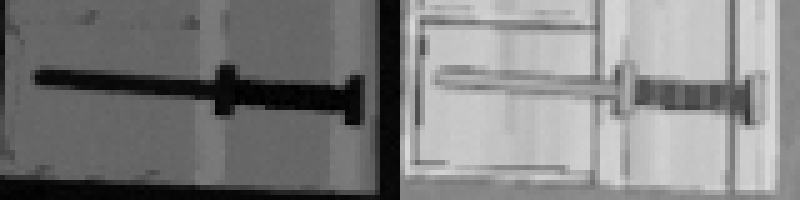

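View pics/m_sr.png

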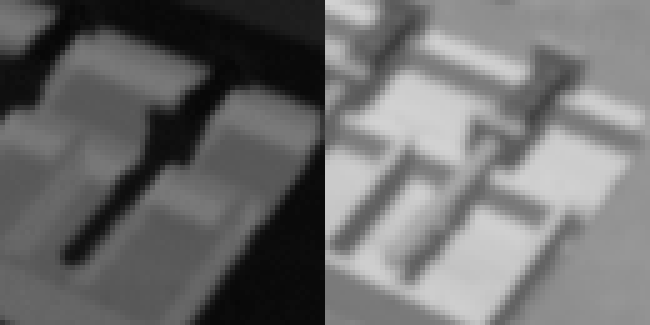

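View pics/m_tt.png

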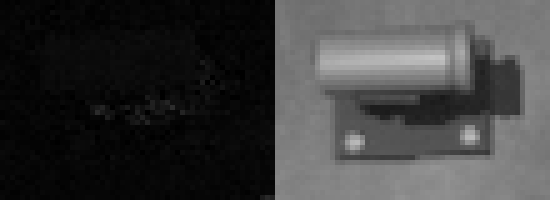

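View pics/m_st.png

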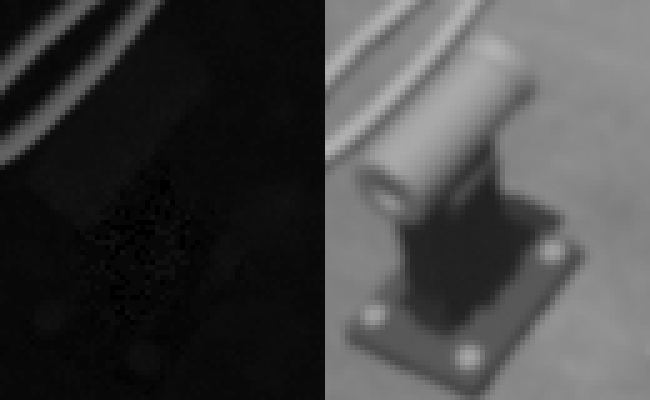

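```bash
cat >> h.py <<'E'
def fitplane(c,u,v):  # plane through the camera and image line fitted to points
    vx,vy,x0,y0=cv2.fitLine(np.stack([u,v],1).astype(np.float32),cv2.DIST_HUBER,0,.01,.01).ravel()
    o,d=c.ray(np.array([x0-30*vx,x0+30*vx]),np.array([y0-30*vy,y0+30*vy])); n=np.cross(d[0],d[1]); n/=np.linalg.norm(n)
    res=np.abs((u-x0)*vy-(v-y0)*vx); return n,n@o,res.mean()
def isect(A,B): # line = two planes
    n=np.cross(A[0],B[0]); n/=np.linalg.norm(n); 
    if n[1]<0:n=-n
    p=np.linalg.lstsq(np.stack([A[0],B[0]]),np.array([A[1],B[1]]),rcond=None)[0]; return p,n
def linept(p,n,o,d): # point on line p+tn nearest to ray
    A=np.stack([n,-d],1); t=np.linalg.lstsq(A,o-p,rcond=None)[0]; return p+t[0]*n, np.linalg.norm(p+t[0]*n-o-t[1]*d)
E
cat > g1.py <<'E'
from h import *
np.set_printoptions(precision=4,suppress=True)
t=load("top0");s=load("side0")
sat=lambda c: cv2.GaussianBlur(cv2.cvtColor(c.img,cv2.COLOR_BGR2HSV)[...,1].astype(float),(1,1),0)
S=sat(t)
def cent(arr,th=45):
    w=np.clip(70-arr,0,70); return (w*np.arange(len(w))).sum()/w.sum()
U=np.r_[280:311,320:338]; V=[]
for u in U: lo,hi=246,260; V.append(lo+cent(S[lo:hi,u]))
V=np.array(V); print(np.c_[U,V][::6])
At=fitplane(t,U[:31],V[:31]); Ah=fitplane(t,U[31:],V[31:]); Aall=fitplane(t,U,V); print(At[2],Ah[2],Aall[2])
S2=sat(s)
VV=np.arange(193,212);UU=[]
for v in VV:
    c=int(round(313.5+(212-v)*0.80)); lo=c-6;UU.append(lo+cent(S2[v,lo:lo+13]))
UU=np.array(UU);print(np.c_[UU,VV][::4])
B=fitplane(s,UU,VV.astype(float));print(B[2])
for A in(At,Aall):
    p,n=isect(A,B); print(n); 
    for y in(-.13,-.2,-.26,-.3): print(p+n*(y-p[1])/n[1])
# extents in top along axis
row=[S[int(round(np.interp(u,U,V))),u] for u in range(270,350)];print([(270+i,int(x)) for i,x in enumerate(row) if i<12 or i>65])
for u in range(308,348): print(u,[int(x) for x in (S[243:249,u].mean(),S[256:259,u].mean())],end=' ')
E
python3 g1.py
```

```text
[[280.     250.0279]
 [286.     250.7387]
 [292.     251.1257]
 [298.     251.5829]
 [304.     251.9941]
 [310.     252.5968]
 [325.     253.8378]
 [331.     254.0295]
 [337.     254.4552]]
0.07926400370327209 0.11619501921404805 0.09970860127517174
[[329.4157 193.    ]
 [325.5648 197.    ]
 [322.3867 201.    ]
 [318.8214 205.    ]
 [315.4258 209.    ]]
0.11311011356768659
[ 0.0847  0.9964 -0.01  ]
[ 0.4378 -0.13    0.043 ]
[ 0.4318 -0.2     0.0437]
[ 0.4267 -0.26    0.0443]
[ 0.4233 -0.3     0.0447]
[0.0795 0.9968 0.0026]
[ 0.4376 -0.13    0.0435]
[ 0.432  -0.2     0.0433]
[ 0.4272 -0.26    0.0431]
[ 0.424 -0.3    0.043]
[(270, 27), (271, 103), (272, 104), (273, 95), (274, 101), (275, 103), (276, 71), (277, 12), (278, 11), (279, 10), (280, 10), (281, 10), (336, 3), (337, 3), (338, 3), (339, 7), (340, 9), (341, 7), (342, 48), (343, 99), (344, 101), (345, 69), (346, 8), (347, 6), (348, 6), (349, 6)]
308 [104, 105] 309 [107, 117] 310 [118, 121] 311 [120, 117] 312 [119, 105] 313 [116, 37] 314 [100, 32] 315 [91, 33] 316 [89, 55] 317 [98, 96] 318 [102, 100] 319 [102, 98] 320 [102, 92] 321 [102, 94] 322 [103, 94] 323 [103, 75] 324 [101, 75] 325 [101, 71] 326 [103, 72] 327 [102, 73] 328 [101, 73] 329 [102, 68] 330 [102, 68] 331 [103, 68] 332 [102, 67] 333 [103, 61] 334 [103, 58] 335 [103, 58] 336 [109, 56] 337 [118, 62] 338 [120, 55] 339 [120, 7] 340 [120, 10] 341 [118, 9] 342 [109, 49] 343 [103, 101] 344 [101, 99] 345 [71, 69] 346 [8, 7] 347 [7, 8]
```

```bash
cat > g2.py <<'E'
exec(open("g1.py").read().split("# extents")[0])
print("-----")
f=np.polyfit(U,V,1)
tip=t.plane(276.4,np.polyval(f,276.4),.038); end=t.plane(342.0,np.polyval(f,342.0),.038+.0); end2=t.plane(342.0,np.polyval(f,342.0),.051)
col=t.plane(312.6,np.polyval(f,312.6),.051)
print("tip",tip,"end",end2,"colface",col,np.linalg.norm((tip-end2)[:2]))
ps=[t.plane(u,np.polyval(f,u),.038) for u in(280,340)]; d=ps[1]-ps[0]; print("yaw",np.degrees(np.arctan2(d[0],-d[1])))
# tube cloud
for nm,c in(("top",t),("side",s)):
    P=c.cloud(); m=(P[...,2]>.075)&(P[...,2]<.13)&(abs(P[...,0]-.6)<.07)&(P[...,1]>-.02)&(P[...,1]<.16)
    q=P[m]; print(nm,len(q),q.min(0),q.max(0))
    m2=m&(P[...,2]>.1); q=P[m2]
    # cylinder fit, axis along y w/ slope
    from scipy.optimize import least_squares
    def F(w,q=q): 
        x0,kx,z0,kz=w; dy=q[:,1]-.06; return np.hypot(q[:,0]-x0-kx*dy,q[:,2]-z0-kz*dy)-.016
    qq=q[(q[:,1]>.05)]
    r_=least_squares(lambda w:F(w,qq),[.6,0,.1,0],loss="soft_l1",f_scale=.002); print(r_.x,np.abs(r_.fun).mean())
    np.save(nm+"tube.npy",np.argwhere(m))
    r3=least_squares(lambda w:F([w[0],w[1],.1,0],qq),[.6,0],loss="soft_l1",f_scale=.002); print(r3.x)
    h=np.histogram(q[:,1],np.arange(.015,.125,.0025)); print(list(zip(np.round(h[1],4),h[0])))
E
python3 g2.py
```

```text
[[280.     250.0279]
 [286.     250.7387]
 [292.     251.1257]
 [298.     251.5829]
 [304.     251.9941]
 [310.     252.5968]
 [325.     253.8378]
 [331.     254.0295]
 [337.     254.4552]]
0.07926400370327209 0.11619501921404805 0.09970860127517174
[[329.4157 193.    ]
 [325.5648 197.    ]
 [322.3867 201.    ]
 [318.8214 205.    ]
 [315.4258 209.    ]]
0.11311011356768659
[ 0.0847  0.9964 -0.01  ]
[ 0.4378 -0.13    0.043 ]
[ 0.4318 -0.2     0.0437]
[ 0.4267 -0.26    0.0443]
[ 0.4233 -0.3     0.0447]
[0.0795 0.9968 0.0026]
[ 0.4376 -0.13    0.0435]
[ 0.432  -0.2     0.0433]
[ 0.4272 -0.26    0.0431]
[ 0.424 -0.3    0.043]
-----
tip [ 0.4385 -0.1235  0.038 ] end [ 0.4242 -0.2901  0.051 ] colface [ 0.4303 -0.2149  0.051 ] 0.1672007392501503
yaw -4.634024118767831
top 425 [0.586  0.033  0.0767] [0.6235 0.1078 0.1211]
[ 0.6058 -0.055   0.1004  0.0042] 0.0012481249779051457
[ 0.6058 -0.0552]
[(np.float64(0.015), np.int64(0)), (np.float64(0.0175), np.int64(0)), (np.float64(0.02), np.int64(0)), (np.float64(0.0225), np.int64(0)), (np.float64(0.025), np.int64(0)), (np.float64(0.0275), np.int6
[... 2232 characters left out ...]
 (np.float64(0.0725), np.int64(17)), (np.float64(0.075), np.int64(18)), (np.float64(0.0775), np.int64(15)), (np.float64(0.08), np.int64(19)), (np.float64(0.0825), np.int64(16)), (np.float64(0.085), np.int64(16)), (np.float64(0.0875), np.int64(17)), (np.float64(0.09), np.int64(18)), (np.float64(0.0925), np.int64(15)), (np.float64(0.095), np.int64(20)), (np.float64(0.0975), np.int64(15)), (np.float64(0.1), np.int64(17)), (np.float64(0.1025), np.int64(19)), (np.float64(0.105), np.int64(21)), (np.float64(0.1075), np.int64(41)), (np.float64(0.11), np.int64(18)), (np.float64(0.1125), np.int64(0)), (np.float64(0.115), np.int64(0)), (np.float64(0.1175), np.int64(0)), (np.float64(0.12), np.int64(0))]
```

```bash
cat > g3.py <<'E'
from h import *
np.set_printoptions(precision=4,suppress=True)
t=load("top0");s=load("side0")
g=cv2.cvtColor(t.img,cv2.COLOR_BGR2GRAY).astype(float)
def edge(prof,lo,sgn):
    d=np.clip(sgn*np.gradient(prof),0,None); i=d.argmax(); j=slice(max(i-2,0),i+3); return lo+(d[j]*np.arange(len(prof))[j]).sum()/d[j].sum()
print(g[170:196,195].astype(int)); print(g[182,178:222].astype(int)); print(g[222:245,200].astype(int))
up=[];dn=[];U=np.arange(186,204)
for u in U: up.append(edge(g[172:180,u],172,1)); dn.append(edge(g[184:192,u],184,-1))
up=np.array(up);dn=np.array(dn);print(up,dn)
A=fitplane(t,U,up);B=fitplane(t,U,dn)
print(A[2],B[2])
n1,n2=A[0],B[0]
if n1@n2<0:n2=-n2
n=n1+n2;n/=np.linalg.norm(n); o=t.ray(0,0)[0]; d=n@o
for z in(.098,.100):
    X=[(d-n[2]*z-n[1]*y)/n[0] for y in(.033,.108)]; print(z,X,"yaw",np.degrees(np.arctan2(-(X[1]-X[0]),.075)))
# plate top edge
P=t.cloud(); m=(P[...,2]>.02)&(abs(P[...,0]-.5)<.06)&(P[...,1]>0)&(P[...,1]<.14)
q=P[m];print(q.min(0),q.max(0),len(q)); q=q[q[:,2]>.085]; k=np.polyfit(q[:,1],q[:,0],1); print("plate top",k,np.degrees(np.arctan(-k[0])),np.sort(q[:,1])[[3,-4]],q[:,2].mean())
P=s.cloud(); m=(P[...,2]>.02)&(P[...,2]<.085)&(abs(P[...,0]-.48)<.06)&(P[...,1]>0)&(P[...,1]<.14)
q=P[m];print(len(q),q.min(0),q.max(0));
k,_,_,_=np.linalg.lstsq(np.c_[q[:,1],np.ones(len(q))],q[:,0],rcond=None);r=q[:,0]-q[:,1]*k[0]-k[1];kk=abs(r)<.006;q=q[kk];k=np.polyfit(q[:,1],q[:,0],1);print("front",k,np.degrees(np.arctan(-k[0])),q[:,1].min(),q[:,1].max(),kk.mean())
print("cross px",s.cloud()[259,251])
cv2.imwrite("pics/s_plate.png",cv2.resize(s.img[225:300,230:295],None,fx=8,fy=8,interpolation=2))
E
python3 g3.py
```

```text
[116 116 113 117 116 111 107 119 132 143 160 175 176 162 142 128 114  97
  66  73  63  27  28  60  80  81]
[119 117 118 119 107 139 168 170 169 172 174 173 173 174 176 176 176 176
 175 174 178 176 177 180 179 178 180 180 180 179 183 152 123 144 148 124
  64  39  36  41  69  86  73  55]
[137 134 136 136 135 133 131 127 202 206 128  65  72 182 222 228 227 226
 226 226 227 227 227]
[177.7857 177.7213 177.7419 177.7031 177.9355 177.8113 177.9123 177.8983
 177.7931 177.7595 177.7838 177.7101 178.0156 177.6957 177.5556 177.5479
 178.0455 178.0411] [186.2547 186.437  186.4118 186.45   186.5909 186.6338 186.5797 190.3936
 190.4732 190.5702 190.4825 190.463  190.5478 190.5049 190.5913 186.4308
 190.5546 186.5745]
0.11238283895135126 1.2092270346179081
0.098 [np.float64(0.593143076194134), np.float64(0.6053786066331404)] yaw -9.265631181938087
0.1 [np.float64(0.5927485352608229), np.float64(0.6049840656998294)] yaw -9.26563118193817
[0.4727 0.0243 0.0203] [0.4875 0.1135 0.0964] 192
plate top [-0.0607  0.4878] 3.4717801904655086 [0.0282 0.1114] 0.0923667411610081
574 [0.4726 0.0262 0.0202] [0.4856 0.1171 0.085 ]
front [-0.0515  0.4856] 2.950310730585949 0.02621693964907368 0.11706349021810425 0.9721254355400697
cross px [0.4826 0.0648 0.0536]
```

View pics/s_plate.png

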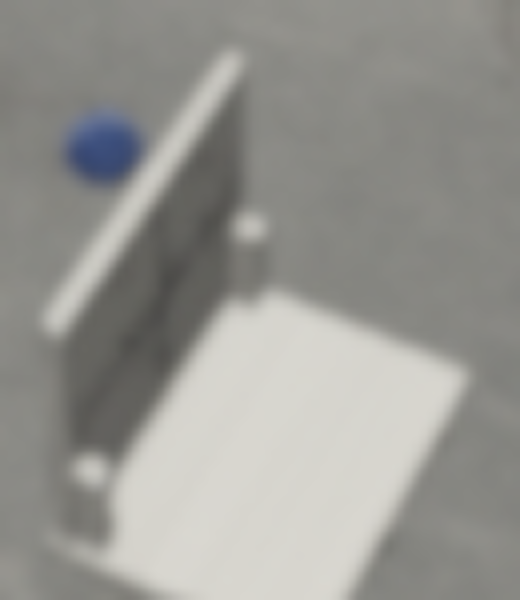

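```bash
cat > g4.py <<'E'
from h import *
np.set_printoptions(precision=4,suppress=True)
t=load("top0");s=load("side0")
P=t.cloud()
def edge(prof,lo,sgn):
    d=np.clip(sgn*np.gradient(prof),0,None); i=d.argmax(); j=slice(max(i-2,0),i+3); return lo+(d[j]*np.arange(len(prof))[j]).sum()/d[j].sum()
# depth-silhouette edges
U=np.arange(186,206);up=[];dn=[]
g=cv2.cvtColor(t.img,cv2.COLOR_BGR2GRAY).astype(float)
for u in U:
    z=t.z[:,u]
    up.append(edge(z[172:181],172,-1)); dn.append(edge(g[183:190,u],183,-1))
up=np.array(up);dn=np.array(dn);print(up,dn)
# foot edge (bench): lower edge
fe=[];UF=np.arange(190,216)
for u in UF: fe.append(edge(g[196:208,u],196,1))
fe=np.array(fe);print(fe);q=t.plane(UF,fe,.0);k=np.polyfit(q[:,1],q[:,0],1);print("foot edge yaw",np.degrees(np.arctan(-k[0])))
for nm,ed in(("up",up),):
    q=t.plane(U,ed,.1);k=np.polyfit(q[:,1],q[:,0],1);print(nm,"yaw",np.degrees(np.arctan(-k[0])))
g2=cv2.cvtColor(s.img,cv2.COLOR_BGR2GRAY)
m=(P[...,2]>.02)&(abs(P[...,0]-.6)<.07)&(P[...,1]>0)&(P[...,1]<.14)
Ps=s.cloud()
# side: mouth rim extent
for nm,Q in(("t",P),("s",Ps)):
    m=(Q[...,2]>.085)&(abs(Q[...,0]-.605)<.03)&(Q[...,1]>.0)&(Q[...,1]<.14);q=Q[m]
    for y0 in np.arange(.033,.112,.008):
        w=q[(q[:,1]>=y0)&(q[:,1]<y0+.008)]; print(nm,round(y0,3),np.sort(w[:,0])[[1,-2]],np.sort(w[:,0])[[1,-2]].mean())
E
python3 g4.py
```

```text
[175.6583 175.9166 175.5382 175.5821 175.4852 175.4596 175.5188 175.5409
 175.4969 175.4498 175.6128 175.5645 175.5522 175.5508 175.5687 175.5882
 175.5845 174.4517 174.5971 174.5765] [186.2547 186.56   186.4545 183.9151 186.7286 186.6667 186.4697 186.4198
 186.5077 186.5191 186.4444 186.432  186.3864 186.3817 186.3881 186.4308
 186.3496 186.5217 187.2643 187.1916]
[196.4737 196.4171 196.4066 201.9829 201.9352 201.9826 201.9649 201.9919
 202.024  202.0325 202.0325 201.9766 201.8841 201.7203 201.3361 201.3548
 201.3053 201.2836 201.1407 201.0458 200.9542 200.9077 200.904  200.9836
 201.016  200.8741]
foot edge yaw -4.525125981621534
up yaw 2.540134244992479
t 0.033 [0.59   0.6225] 0.6062380556856823
t 0.041 [0.5909 0.6198] 0.6053637508247394
t 0.049 [0.5905 0.6196] 0.6050306266645561
t 0.057 [0.5883 0.6194] 0.6038128301141177
t 0.065 [0.5881 0.616 ] 0.6020391112219912
t 0.073 [0.5887 0.6166] 0.6026278695943554
t 0.081 [0.5881 0.6168] 0.6024646642926529
t 0.089 [0.5881 0.6165] 0.6023024281922411
t 0.097 [0.5883 0.6172] 0.6027899673032382
t 0.105 [0.5916 0.6167] 0.6041596027645559
s 0.033 [0.59   0.6191] 0.604558390535683
s 0.041 [0.5907 0.6182] 0.6044720219956992
s 0.049 [0.5906 0.6159] 0.6032577348801617
s 0.057 [0.5894 0.6154] 0.602387714413856
s 0.065 [0.5878 0.6189] 0.6033479434422477
s 0.073 [0.5877 0.6135] 0.600618750412486
s 0.081 [0.5866 0.613 ] 0.5997861218527918
s 0.089 [0.5871 0.6135] 0.6003265813366377
s 0.097 [0.588  0.6151] 0.6015748596009319
s 0.105 [0.5878 0.6178] 0.6027982283043442
```

```bash
cat > plan.py <<'E'
import sys,numpy as np
from scipy.spatial.transform import Rotation as Ro
from plant import r
np.set_printoptions(precision=4,suppress=True)
def plan(pos,yaw,n=5,vmax=.036,amax=7.5,roll=180,pitch=0):
    s=r.get_state(); p=np.array(s["tcp_pos"]);R=Ro.from_euler("xyz",s["eef_rot"],degrees=True)
    T=Ro.from_euler("xyz",[roll,pitch,yaw],degrees=True)
    print("now",round(s["time_s"],2),p,np.array(s["eef_rot"]),"F",s["contact_force"],"M",s["moment"],"w",round(s["gripper_width"],4))
    print("togo",np.array(pos)-p,"n",np.linalg.norm(np.array(pos)-p))
    for i in range(n):
        d=np.array(pos)-p; L=np.linalg.norm(d); d*=min(1,vmax/max(L,1e-9))
        w=(R.inv()*T).as_rotvec(degrees=True); W=np.linalg.norm(w); w*=min(1,amax/max(W,1e-9))
        sh=R.inv().apply(d)/.04
        print([np.round(sh,3).tolist(),np.round(w/8,3).tolist()])
        p=p+d; R=R*Ro.from_rotvec(w,degrees=True)
if __name__=="__main__":
    a=[float(x) for x in sys.argv[1:]]
    plan(a[:3],a[3],n=int(a[4]) if len(a)>4 else 5,vmax=a[5] if len(a)>5 else .036)
E
python3 plan.py .4274 -.2545 .2 -94.6
```

```text
now 0.1 [ 0.1772 -0.6509  0.2214] [ 179.9166   -0.0079 -164.7772] F [-0.4652  0.753  -0.3314] M [ 0.0467 -0.024  -0.0023] w 0.0876
togo [ 0.2502  0.3964 -0.0214] n 0.46925433905270314
[[-0.663, 0.608, 0.042], [0.001, 0.001, -0.937]]
[[-0.736, 0.516, 0.042], [0.001, 0.001, -0.937]]
[[-0.797, 0.415, 0.042], [0.001, 0.001, -0.937]]
[[-0.845, 0.308, 0.041], [0.001, 0.001, -0.937]]
[[-0.878, 0.195, 0.041], [0.001, 0.001, -0.937]]
```

Request:
apply_moves(targets=[[[-0.66,0.6,0.04],[0,0,-0.94],50],[[-0.74,0.52,0.04],[0,0,-0.94],50],[[-0.8,0.42,0.04],[0,0,-0.94],50],[[-0.85,0.31,0.04],[0,0,-0.94],50],[[-0.88,0.2,0.04],[0,0,-0.94],50]])

```text
time_s: 0.6
tcp_pos: [0.2717, -0.4948, 0.2092]
eef_rot: [179.6, 0.1, -126.3]
contact_force: [-0.1, -0.2, 0.4]
gripper_width: 0.0539
```

```bash
python3 plan.py .4274 -.2545 .2 -94.6
```

```text
now 0.6 [ 0.2717 -0.4948  0.2092] [ 179.588     0.1274 -126.2661] F [-0.1281 -0.2192  0.3811] M [ 0.0083 -0.0934 -0.0473] w 0.0539
togo [ 0.1557  0.2403 -0.0092] n 0.28648045961399243
[[-0.898, 0.052, 0.031], [0.011, 0.007, -0.937]]
[[-0.897, -0.066, 0.03], [0.011, 0.007, -0.937]]
[[-0.881, -0.182, 0.03], [0.011, 0.007, -0.937]]
[[-0.85, -0.296, 0.029], [0.011, 0.007, -0.937]]
[[-0.804, -0.404, 0.029], [0.002, 0.002, -0.209]]
```

Request:
apply_moves(targets=[[[-0.9,0.05,0],[0,0,-0.94],46],[[-0.9,-0.07,0],[0,0,-0.94],46],[[-0.88,-0.18,0],[0,0,-0.94],46],[[-0.85,-0.3,0],[0,0,-0.94],46],[[-0.8,-0.4,0],[0,0,-0.21],46]])

```text
time_s: 1.1
tcp_pos: [0.3697, -0.3352, 0.2081]
eef_rot: [179.6, 0.4, -93.0]
contact_force: [0.5, -1.2, 1.4]
gripper_width: 0.0461
```

```bash
python3 plan.py .4274 -.2545 .15 -94.6
```

```text
now 1.1 [ 0.3697 -0.3352  0.2081] [179.6086   0.4494 -92.9793] F [ 0.5458 -1.2112  1.4458] M [-0.0176 -0.0063 -0.0333] w 0.0461
togo [ 0.0577  0.0807 -0.0581] n 0.11498070080991211
[[-0.651, -0.421, 0.457], [0.05, 0.055, 0.203]]
[[-0.666, -0.4, 0.455], [-0.0, -0.0, 0.0]]
[[-0.666, -0.4, 0.455], [0.0, 0.0, 0.0]]
[[-0.129, -0.077, 0.088], [-0.0, 0.0, 0.0]]
[[0.0, 0.0, 0.0], [0.0, 0.0, 0.0]]
```

Request:
apply_moves(targets=[[[-0.65,-0.42,0.45],[0.05,0.05,0.2],46],[[-0.66,-0.4,0.45],[0,0,0],46],[[-0.66,-0.4,0.45],[0,0,0],46],[[-0.2,-0.1,0.1],[0,0,0],46],[[0,0,0],[0,0,0],46]])

```text
time_s: 1.6
tcp_pos: [0.4318, -0.2453, 0.1489]
eef_rot: [-179.9, 0.0, -94.3]
contact_force: [0.1, 0.1, 0.7]
gripper_width: 0.0456
```

```bash
python3 plan.py .4274 -.2545 .1 -94.6; python3 - <<'E'
from plant import r
import cv2,numpy as np
for n in("side","top"):
    c=r.capture(n); np.savez(n+"1.npz",**c)
    b=(250,130,370,230) if n=="side" else (255,165,375,285)
    cv2.imwrite(f"pics/{n}1.png",cv2.resize(c["img"][b[1]:b[3],b[0]:b[2]],None,fx=5,fy=5,interpolation=2))
E
```

```text
now 1.6 [ 0.4318 -0.2453  0.1489] [-179.8815    0.0107  -94.2589] F [0.1208 0.0933 0.6872] M [-0.0449  0.0962  0.0202] w 0.0456
togo [-0.0044 -0.0092 -0.0489] n 0.049934139618730174
[[0.172, 0.069, 0.881], [-0.015, 0.001, 0.043]]
[[0.067, 0.026, 0.341], [0.0, -0.0, -0.0]]
[[0.0, 0.0, 0.0], [0.0, -0.0, -0.0]]
[[0.0, 0.0, 0.0], [-0.0, -0.0, -0.0]]
[[0.0, 0.0, 0.0], [0.0, -0.0, -0.0]]
```

View pics/side1.png

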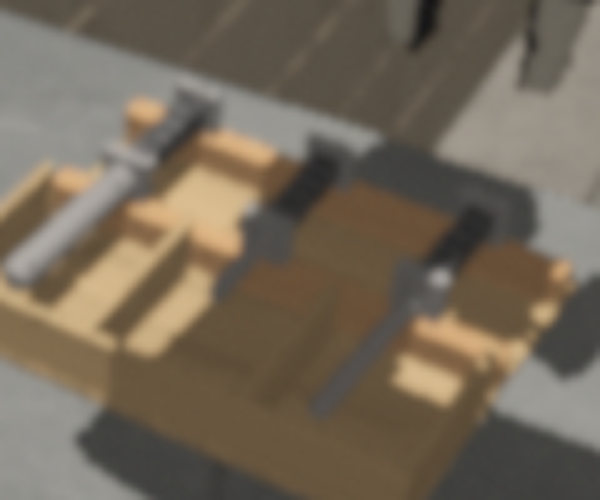

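View pics/top1.png

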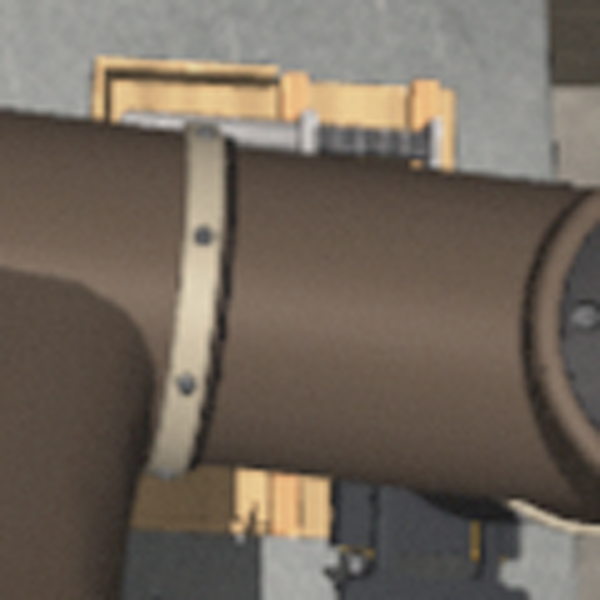

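Request:
apply_moves(targets=[[[0.2,0.1,0.5],[0,0,0.04],46],[[0.05,0.02,0.6],[0,0,0],46],[[0,0,0.5],[0,0,0],46],[[0,0,0],[0,0,0],46]])

```text
time_s: 2.1
tcp_pos: [0.4264, -0.2605, 0.0874]
eef_rot: [-179.5, -0.1, -94.9]
contact_force: [0.2, -0.3, 0.6]
gripper_width: 0.0461
```

```bash
python3 plan.py .4274 -.2545 .036 -94.6; python3 - <<'E'
from plant import r
import cv2,numpy as np
for n in("side",):
    c=r.capture(n); np.savez(n+"2.npz",**c)
    b=(250,100,390,220)
    cv2.imwrite(f"pics/{n}2.png",cv2.resize(c["img"][b[1]:b[3],b[0]:b[2]],None,fx=5,fy=5,interpolation=2))
E
```

```text
now 2.1 [ 0.4264 -0.2605  0.0874] [-179.4552   -0.0754  -94.8949] F [ 0.1534 -0.2511  0.5937] M [ 0.0393  0.2262 -0.0174] w 0.0461
togo [ 0.001   0.006  -0.0514] n 0.05181319230837138
[[-0.107, -0.001, 0.894], [-0.068, -0.01, -0.037]]
[[-0.047, -0.004, 0.393], [-0.0, -0.0, -0.0]]
[[0.0, 0.0, 0.0], [-0.0, -0.0, -0.0]]
[[0.0, 0.0, 0.0], [-0.0, -0.0, -0.0]]
[[0.0, 0.0, 0.0], [-0.0, -0.0, -0.0]]
```

View pics/side2.png

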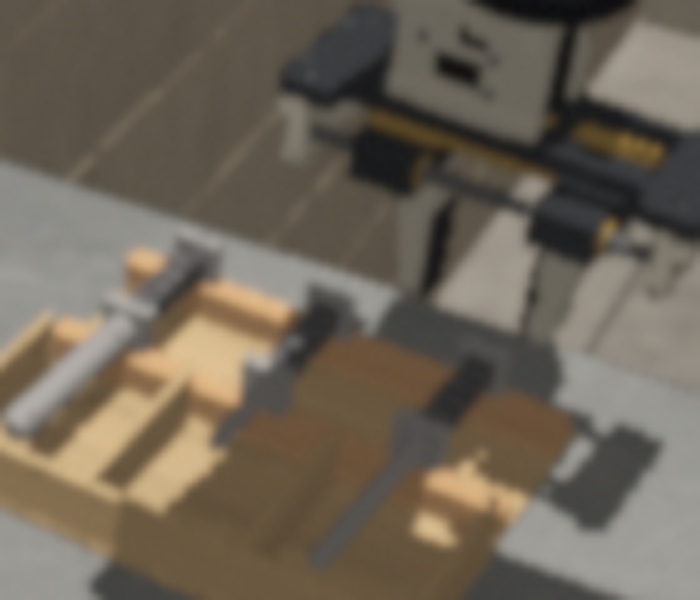

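Request:
apply_moves(targets=[[[-0.1,0,0.4],[-0.06,0,-0.03],46],[[-0.02,0,0.4],[0,0,0],46],[[0,0,0.3],[0,0,0],46],[[0,0,0],[0,0,0],46]])

```text
time_s: 2.55
tcp_pos: [0.4308, -0.2584, 0.0477]
eef_rot: [-179.4, -0.2, -94.7]
contact_force: [0.2, -0.7, -0.3]
gripper_width: 0.0458
```

```bash
python3 plan.py .4274 -.2545 .036 -94.6 3; python3 - <<'E'
from plant import r
import cv2,numpy as np
for n in("side",):
    c=r.capture(n); np.savez(n+"3.npz",**c)
    b=(250,110,390,230)
    cv2.imwrite(f"pics/{n}3.png",cv2.resize(c["img"][b[1]:b[3],b[0]:b[2]],None,fx=5,fy=5,interpolation=2))
E
```

```text
now 2.55 [ 0.4308 -0.2584  0.0477] [-179.4268   -0.2014  -94.7132] F [ 0.1696 -0.656  -0.2738] M [ 0.0685  0.159  -0.0074] w 0.0458
togo [-0.0034  0.0039 -0.0117] n 0.012819164109857976
[[-0.091, 0.096, 0.292], [-0.072, -0.025, -0.014]]
[[0.0, 0.0, 0.0], [0.0, -0.0, -0.0]]
[[0.0, 0.0, 0.0], [-0.0, -0.0, -0.0]]
```

View pics/side3.png

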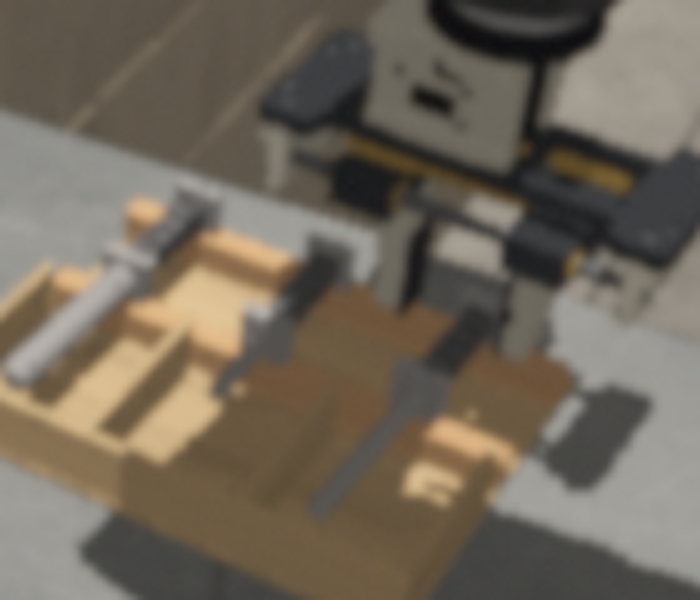

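Request:
apply_moves(targets=[[[-0.08,0.09,0.2],[-0.07,-0.02,-0.01],46],[[0,0,0.1],[0,0,0],46],[[0,0,0],[0,0,0],46]])

```text
time_s: 2.9
tcp_pos: [0.4294, -0.2553, 0.0377]
eef_rot: [-179.8, -0.1, -94.6]
contact_force: [0.4, 0.8, 0.2]
gripper_width: 0.0462
```

```bash
python3 plan.py .4274 -.2545 .036 -94.6 1
```

```text
now 2.9 [ 0.4294 -0.2553  0.0377] [-179.7777   -0.0757  -94.5956] F [0.3833 0.7733 0.2018] M [0.0283 0.1333 0.04  ] w 0.0462
togo [-0.002   0.0008 -0.0017] n 0.002721126540904005
[[-0.016, 0.051, 0.043], [-0.028, -0.009, 0.001]]
```

Good. Close with a light squeeze at first, then firmer.

Request:
apply_moves(targets=[[[0,0.06,0.05],[-0.03,0,0],30],[[0,0,0],[0,0,0],16],[[0,0,0],[0,0,0],10],[[0,0,0],[0,0,0],6],[[0,0,0],[0,0,0],6]], squeeze=12)

```text
time_s: 3.4
tcp_pos: [0.4274, -0.2552, 0.0364]
eef_rot: [-180.0, -0.1, -94.6]
contact_force: [0.5, 0.1, -0.9]
gripper_width: 0.0138
```

```bash
python3 plan.py .4274 -.2545 .036 -94.6 1
```

```text
now 3.4 [ 0.4274 -0.2552  0.0364] [-179.9571   -0.0928  -94.5737] F [ 0.481   0.1149 -0.9173] M [-0.0316  0.0591 -0.0004] w 0.0138
togo [-0.      0.0007 -0.0004] n 0.0007761454132225789
[[-0.017, 0.002, 0.009], [-0.005, -0.012, 0.003]]
```

Gripped at 13.8 mm (14 mm handle). Firm up and lift straight up.

Request:
apply_moves(targets=[[[0,0,0],[0,0,0],2],[[0,0,0],[0,0,0],2],[[0,0,-0.3],[0,0,0],2],[[0,0,-0.5],[0,0,0],2],[[0,0,-0.5],[0,0,0],2]], squeeze=40)

```text
time_s: 3.9
tcp_pos: [0.4245, -0.2544, 0.0866]
eef_rot: [179.6, -0.0, -94.6]
contact_force: [0.4, 0.7, -1.1]
gripper_width: 0.013
```

Request:
apply_moves(targets=[[[0,0,-0.7],[0,0,0],2],[[0,0,-0.8],[0,0,0],2],[[0,0,-0.3],[0,0,0],2],[[0,0,0],[0,0,0],2]], squeeze=40)

```text
time_s: 4.3
tcp_pos: [0.425, -0.2545, 0.1632]
eef_rot: [179.7, -0.0, -94.6]
contact_force: [0.1, -0.6, -2.1]
gripper_width: 0.0129
```

```bash
python3 - <<'E'
from plant import r
import cv2,numpy as np
for n in("side","top"):
    c=r.capture(n); np.savez(n+"4.npz",**c)
    cv2.imwrite(f"pics/{n}4.png",cv2.resize(c["img"],(800,600),interpolation=2))
E
python3 plan.py .55 -.12 .16 -87 3
```

```text
now 4.4 [ 0.4241 -0.2542  0.1613] [179.5599   0.0048 -94.6454] F [-0.8562  0.0736 -1.3954] M [0.0164 0.0635 0.0118] w 0.0133
togo [ 0.1259  0.1342 -0.0013] n 0.18401679975680865
[[-0.704, -0.561, 0.002], [0.054, 0.004, -0.936]]
[[-0.625, -0.648, 0.006], [0.001, 0.0, -0.02]]
[[-0.623, -0.649, 0.006], [-0.0, 0.0, 0.0]]
```

View pics/side4.png

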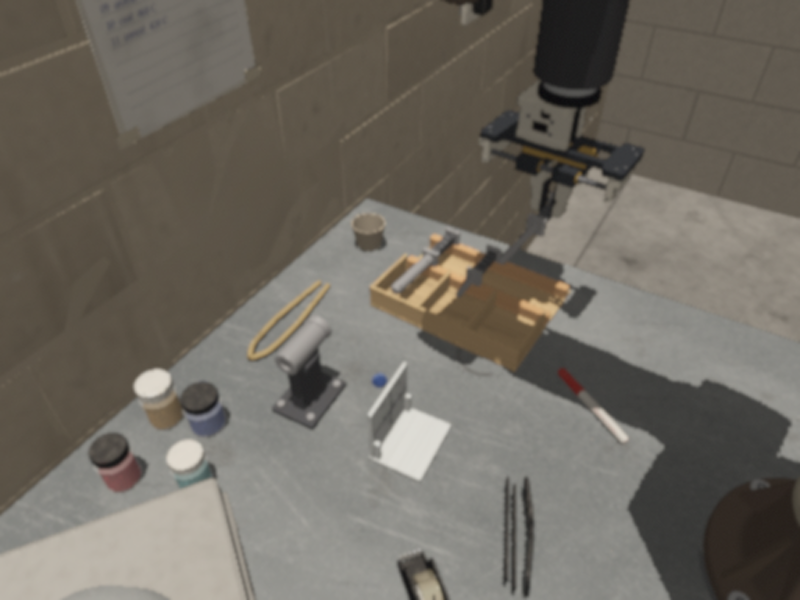

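View pics/top4.png

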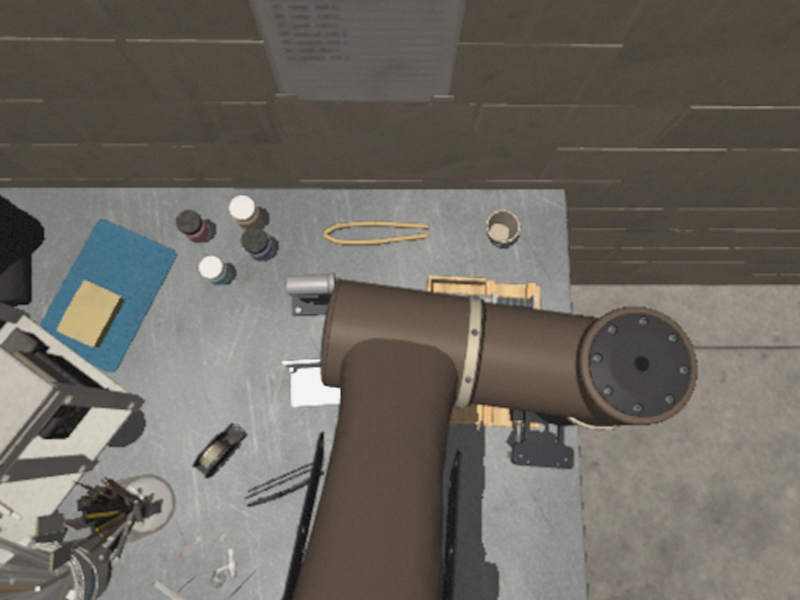

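```bash
python3 plan.py .617 -.15 .16 -86.8 5
```

```text
now 4.4 [ 0.4241 -0.2542  0.1613] [179.5599   0.0048 -94.6454] F [-0.8562  0.0736 -1.3954] M [0.0164 0.0635 0.0118] w 0.0133
togo [ 0.1929  0.1042 -0.0013] n 0.21926055484433976
[[-0.49, -0.755, -0.0], [0.052, 0.004, -0.936]]
[[-0.388, -0.812, 0.005], [0.002, 0.0, -0.045]]
[[-0.383, -0.815, 0.005], [-0.0, 0.0, 0.0]]
[[-0.383, -0.815, 0.005], [0.0, 0.0, 0.0]]
[[-0.383, -0.815, 0.005], [0.0, 0.0, 0.0]]
```

Request:
apply_moves(targets=[[[-0.46,-0.6,0],[0.03,0,-0.3],2],[[-0.42,-0.7,0],[0.02,0,-0.3],2],[[-0.4,-0.8,0],[0,0,-0.3],2],[[-0.38,-0.8,0],[0,0,-0.1],2],[[-0.38,-0.8,0],[0,0,0],2]])

```text
time_s: 4.9
tcp_pos: [0.5693, -0.1705, 0.153]
eef_rot: [179.3, 0.2, -86.7]
contact_force: [-0.0, 0.5, -1.3]
gripper_width: 0.0129
```

```bash
python3 plan.py .617 -.15 .13 -86.8 5
```

```text
now 4.9 [ 0.5693 -0.1705  0.153 ] [179.3252   0.1959 -86.6595] F [-0.0327  0.4566 -1.2537] M [-0.0565  0.0057 -0.0124] w 0.0129
togo [ 0.0477  0.0205 -0.023 ] n 0.056800207881745314
[[-0.279, -0.778, 0.357], [0.084, 0.024, 0.018]]
[[-0.163, -0.446, 0.211], [-0.0, -0.0, -0.0]]
[[0.0, 0.0, 0.0], [0.0, 0.0, 0.0]]
[[0.0, 0.0, 0.0], [0.0, 0.0, 0.0]]
[[0.0, 0.0, 0.0], [0.0, 0.0, 0.0]]
```

Request:
apply_moves(targets=[[[-0.2,-0.6,0.25],[0.06,0.02,0],2],[[-0.15,-0.4,0.2],[0.02,0,0],2],[[0,0,0],[0,0,0],2],[[0,0,0],[0,0,0],2]])

```text
time_s: 5.3
tcp_pos: [0.6098, -0.1509, 0.1259]
eef_rot: [179.4, 0.1, -86.5]
contact_force: [-0.2, -0.9, -2.1]
gripper_width: 0.0134
```

```bash
python3 plan.py .617 -.145 .0984 -86.8 3
```

```text
now 5.3 [ 0.6098 -0.1509  0.1259] [179.3722   0.0786 -86.5161] F [-0.1575 -0.8969 -2.0681] M [ 0.0488  0.1803 -0.0224] w 0.0134
togo [ 0.0072  0.0059 -0.0275] n 0.02900838507167886
[[-0.136, -0.196, 0.685], [0.079, 0.01, 0.036]]
[[0.0, 0.0, 0.0], [-0.0, 0.0, 0.0]]
[[0.0, 0.0, 0.0], [0.0, 0.0, 0.0]]
```

Request:
apply_moves(targets=[[[-0.1,-0.2,0.35],[0.08,0,0.03],2],[[-0.03,0,0.3],[0,0,0],2],[[0,0,0],[0,0,0],2],[[0,0,0],[0,0,0],2]])

```text
time_s: 5.7
tcp_pos: [0.6142, -0.1469, 0.0982]
eef_rot: [179.8, 0.1, -86.9]
contact_force: [0.8, -0.9, -1.4]
gripper_width: 0.0131
```

```bash
python3 plan.py .617 -.145 .0984 -86.8 3;  python3 - <<'E'
from plant import r
import cv2,numpy as np
for n,b in(("side",(165,130,265,250)),("top",(170,160,290,260))):
    c=r.capture(n); np.savez(n+"5.npz",**c)
    cv2.imwrite(f"pics/{n}5.png",cv2.resize(c["img"][b[1]:b[3],b[0]:b[2]],None,fx=5,fy=5,interpolation=2))
E
```

```text
now 5.7 [ 0.6142 -0.1469  0.0982] [179.8373   0.0844 -86.8645] F [ 0.8025 -0.9012 -1.4067] M [ 0.0179  0.0429 -0.018 ] w 0.0131
togo [0.0028 0.0019 0.0002] n 0.0033581430817315426
[[-0.043, -0.072, -0.004], [0.02, 0.011, -0.008]]
[[0.0, 0.0, 0.0], [-0.0, -0.0, 0.0]]
[[0.0, 0.0, 0.0], [-0.0, 0.0, 0.0]]
```

View pics/side5.png

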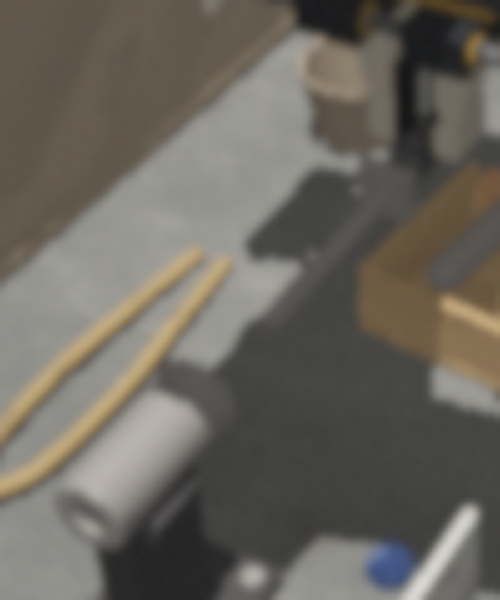

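View pics/top5.png

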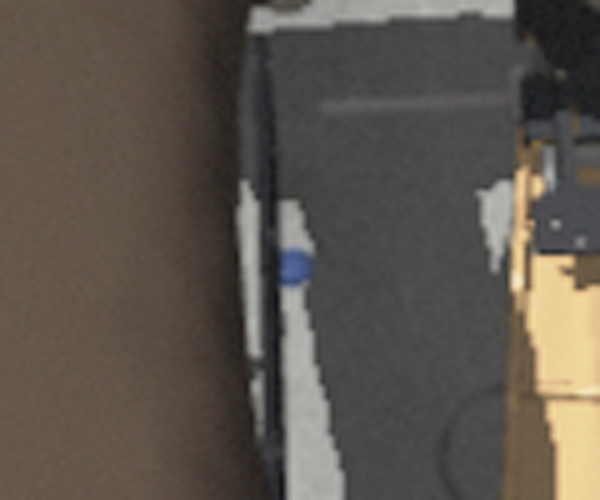

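```bash
cat > g5.py <<'E'
import sys
from h import *
np.set_printoptions(precision=4,suppress=True)
k=sys.argv[1]
ylo,yhi=float(sys.argv[2]),float(sys.argv[3])
from scipy.optimize import least_squares
def fitcyl(q,rad,y0):
    f=lambda w: np.hypot(q[:,0]-w[0]-w[1]*(q[:,1]-y0),q[:,2]-w[2]-w[3]*(q[:,1]-y0))-rad
    return least_squares(f,[q[:,0].mean(),0,q[:,2].mean()-rad,0],loss="soft_l1",f_scale=.0015)
for nm in("top","side"):
    c=load(nm+k); P=c.cloud()
    m=(P[...,2]>.08)&(P[...,2]<.125)&(abs(P[...,0]-.61)<.04)&(P[...,1]>ylo)&(P[...,1]<yhi)
    q=P[m]; 
    if len(q)<20: print(nm,"few",len(q)); continue
    med=np.median(q[:,0]); q=q[abs(q[:,0]-med)<.012]
    r_=fitcyl(q,.005,-.03); w=r_.x
    print(nm,len(q),"shaft at y=-.03: x,kx,z,kz",w,"yaw",np.degrees(np.arctan(-w[1])),"pitch",np.degrees(np.arctan(w[3])),"tip y",np.sort(q[:,1])[-4:], "res",abs(r_.fun).mean())
    c0=load(nm+"0");P=c0.cloud()
    m=(P[...,2]>.095)&(P[...,2]<.125)&(abs(P[...,0]-.605)<.03)&(P[...,1]>.048)&(P[...,1]<.104)
    r_=fitcyl(P[m],.016,.033);w=r_.x
    print("   tube at mouth y=.033",w,"yaw",np.degrees(np.arctan(-w[1])),"res",abs(r_.fun).mean())
    print("    in-line x at y=-.03:",w[0]-w[1]*.063)
E
python3 g5.py 5 -.1 .02
```

```text
top 131 shaft at y=-.03: x,kx,z,kz [ 0.6066 -0.0658  0.1007 -0.0028] yaw 3.7638981345684237 pitch -0.16082836323227429 tip y [-0.0182 -0.0181 -0.0158 -0.0157] res 0.0011037382647715046
   tube at mouth y=.033 [ 0.6073 -0.0561  0.1002  0.0077] yaw 3.2081093946999264 res 0.001260934229639299
    in-line x at y=-.03: 0.6108472404235362
side 154 shaft at y=-.03: x,kx,z,kz [ 0.6082 -0.059   0.0986 -0.0038] yaw 3.3743557321131816 pitch -0.21515815704692814 tip y [-0.0137 -0.0137 -0.0133 -0.0131] res 0.000709368503665039
   tube at mouth y=.033 [ 0.6078 -0.0536  0.0986  0.0033] yaw 3.0708066148200315 res 0.0007352731529052741
    in-line x at y=-.03: 0.6112047367934125
```

Request:
apply_moves(targets=[[[0,-0.09,0],[0.02,0,0.03],2],[[0,0,0],[0,0,0],2],[[0,0,0],[0,0,0],2]])

```text
time_s: 6.1
tcp_pos: [0.619, -0.147, 0.1003]
eef_rot: [-179.8, 0.1, -87.1]
contact_force: [-0.5, -0.3, -1.1]
gripper_width: 0.013
```

```bash
python3 plan.py .6175 -.147 .0982 -87.1 1;  python3 - <<'E'
from plant import r
import numpy as np
for n in("side","top"):
    c=r.capture(n); np.savez(n+"6.npz",**c)
E
python3 g5.py 6 -.1 .02
```

```text
now 6.1 [ 0.619  -0.147   0.1003] [-179.806     0.0807  -87.1445] F [-0.5214 -0.3351 -1.0977] M [ 0.0014  0.0466 -0.0538] w 0.013
togo [-0.0015 -0.     -0.0021] n 0.0025819474377581568
[[-0.001, 0.037, 0.053], [-0.024, 0.01, -0.006]]
top 129 shaft at y=-.03: x,kx,z,kz [ 0.6127 -0.0416  0.103   0.0072] yaw 2.381409340887738 pitch 0.4136017116733589 tip y [-0.0182 -0.0181 -0.0158 -0.0156] res 0.0011205288037742702
   tube at mouth y=.033 [ 0.6073 -0.0561  0.1002  0.0077] yaw 3.2081093946999264 res 0.001260934229639299
    in-line x at y=-.03: 0.6108472404235362
side 153 shaft at y=-.03: x,kx,z,kz [ 0.6136 -0.0428  0.1012  0.0072] yaw 2.4503524944587616 pitch 0.4151531916626706 tip y [-0.014  -0.0138 -0.0137 -0.0122] res 0.0007810026142390195
   tube at mouth y=.033 [ 0.6078 -0.0536  0.0986  0.0033] yaw 3.0708066148200315 res 0.0007352731529052741
    in-line x at y=-.03: 0.6112047367934125
```

Request:
apply_moves(targets=[[[-0.2,0.05,0.06],[-0.02,0,-0.03],2],[[-0.2,0,0],[0,0,0],2],[[0,0,0],[0,0,0],2]])

```text
time_s: 6.5
tcp_pos: [0.6157, -0.1298, 0.0976]
eef_rot: [-180.0, 0.1, -86.9]
contact_force: [0.6, -0.1, -2.6]
gripper_width: 0.0131
```

```bash
python3 plan.py .6166 -.127 .0980 -86.9 1;  python3 - <<'E'
from plant import r
import numpy as np
for n in("side","top"):
    c=r.capture(n); np.savez(n+"7.npz",**c)
E
python3 g5.py 7 -.08 .022
```

```text
now 6.5 [ 0.6157 -0.1298  0.0976] [-179.9917    0.0859  -86.9071] F [ 0.6086 -0.0631 -2.5698] M [ 0.0229  0.0448 -0.0053] w 0.0131
togo [0.0009 0.0028 0.0004] n 0.0029480839748919608
[[-0.068, -0.026, -0.01], [-0.001, 0.011, -0.001]]
top 125 shaft at y=-.03: x,kx,z,kz [ 0.6095 -0.0747  0.1004  0.0032] yaw 4.270219612357328 pitch 0.1818849207647623 tip y [-0.0008 -0.0007 -0.0007  0.0019] res 0.001113409180095776
   tube at mouth y=.033 [ 0.6073 -0.0561  0.1002  0.0077] yaw 3.2081093946999264 res 0.001260934229639299
    in-line x at y=-.03: 0.6108472404235362
side 155 shaft at y=-.03: x,kx,z,kz [ 0.6105 -0.0477  0.0981 -0.0059] yaw 2.73186218294288 pitch -0.33652384031846033 tip y [0.004  0.004  0.0041 0.0041] res 0.0007864110219016873
   tube at mouth y=.033 [ 0.6078 -0.0536  0.0986  0.0033] yaw 3.0708066148200315 res 0.0007352731529052741
    in-line x at y=-.03: 0.6112047367934125
```

Request:
apply_moves(targets=[[[-0.2,-0.025,-0.01],[0,0,0],2],[[-0.2,0,0],[0,0,0],2],[[-0.2,0,0],[0,0,0],2],[[0,0,0],[0,0,0],2]])

```text
time_s: 7.0
tcp_pos: [0.6155, -0.1043, 0.0981]
eef_rot: [-180.0, 0.1, -86.9]
contact_force: [-0.1, -0.3, -1.0]
gripper_width: 0.0132
```

```bash
python3 plan.py .6153 -.103 .098 -86.9 1;  python3 - <<'E'
from plant import r
import numpy as np,cv2
for n,b in(("side",(165,130,265,250)),("top",(170,160,290,260))):
    c=r.capture(n); np.savez(n+"8.npz",**c)
    cv2.imwrite(f"pics/{n}8.png",cv2.resize(c["img"][b[1]:b[3],b[0]:b[2]],None,fx=5,fy=5,interpolation=2))
E
python3 g5.py 8 -.06 .022
```

```text
now 7.0 [ 0.6155 -0.1043  0.0981] [-179.9904    0.0798  -86.919 ] F [-0.1195 -0.256  -1.0146] M [0.0839 0.0631 0.0754] w 0.0132
togo [-0.0002  0.0013 -0.0001] n 0.001274754715066818
[[-0.032, 0.004, 0.002], [-0.001, 0.01, -0.002]]
top 128 shaft at y=-.03: x,kx,z,kz [ 0.6109 -0.0486  0.1008 -0.0108] yaw 2.7844289246227243 pitch -0.6202612436753056 tip y [0.0214 0.0214 0.0216 0.0218] res 0.0011092382867232504
   tube at mouth y=.033 [ 0.6073 -0.0561  0.1002  0.0077] yaw 3.2081093946999264 res 0.001260934229639299
    in-line x at y=-.03: 0.6108472404235362
side 153 shaft at y=-.03: x,kx,z,kz [ 0.6117 -0.0472  0.0987  0.0003] yaw 2.7051122560719567 pitch 0.01898572529537964 tip y [0.0203 0.0204 0.0211 0.0215] res 0.0006179692758673939
   tube at mouth y=.033 [ 0.6078 -0.0536  0.0986  0.0033] yaw 3.0708066148200315 res 0.0007352731529052741
    in-line x at y=-.03: 0.6112047367934125
```

View pics/side8.png

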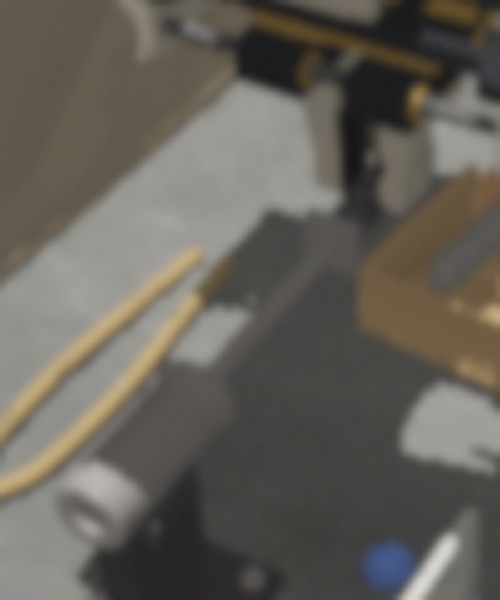

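Request:
apply_moves(targets=[[[-0.2,0.005,0],[0,0.01,0],2],[[-0.2,0,0],[0,0,0],2],[[-0.2,0,0],[0,0,0],2],[[0,0,0],[0,0,0],2]])

```text
time_s: 7.5
tcp_pos: [0.6138, -0.0794, 0.098]
eef_rot: [-180.0, -0.0, -87.0]
contact_force: [-0.6, -0.4, -1.6]
gripper_width: 0.0128
```

```bash
python3 plan.py .6126 -.055 .098 -86.9 1
```

```text
now 7.5 [ 0.6138 -0.0794  0.098 ] [-179.9961   -0.0142  -86.9768] F [-0.5692 -0.3606 -1.6076] M [0.0309 0.1103 0.0009] w 0.0128
togo [-0.0012  0.0244 -0.    ] n 0.02439148135914207
[[-0.61, -0.001, 0.001], [-0.0, -0.002, -0.01]]
```

Tip is now ~20 mm inside with no force. Continue.

Request:
apply_moves(targets=[[[-0.2,0,0],[0,0,-0.01],2],[[-0.2,0,0],[0,0,0],2],[[-0.2,0,0],[0,0,0],2],[[0,0,0],[0,0,0],2]])

```text
time_s: 7.9
tcp_pos: [0.6124, -0.053, 0.0981]
eef_rot: [-180.0, -0.0, -86.9]
contact_force: [-0.5, 0.8, -0.8]
gripper_width: 0.0131
```

```bash
python3 plan.py .6114 -.03 .098 -86.9 1
```

```text
now 7.9 [ 0.6124 -0.053   0.0981] [-179.9927   -0.0125  -86.8741] F [-0.4772  0.8156 -0.7974] M [ 0.0309  0.1344 -0.0074] w 0.0131
togo [-0.001   0.023  -0.0001] n 0.023054171598812935
[[-0.576, -0.006, 0.002], [-0.001, -0.002, 0.003]]
```

Request:
apply_moves(targets=[[[-0.2,0,0],[0,0,0],2],[[-0.2,0,0],[0,0,0],2],[[-0.2,0,0],[0,0,0],2],[[0,0,0],[0,0,0],2]])

```text
time_s: 8.3
tcp_pos: [0.611, -0.0268, 0.0981]
eef_rot: [-180.0, -0.0, -86.9]
contact_force: [0.2, 0.1, -0.4]
gripper_width: 0.013
```

```bash
python3 plan.py .6101 -.006 .098 -86.9 1; python3 - <<'E'
from plant import r
import numpy as np,cv2
for n,b in(("side",(165,130,265,250)),):
    c=r.capture(n); np.savez(n+"9.npz",**c)
    cv2.imwrite(f"pics/{n}9.png",cv2.resize(c["img"][b[1]:b[3],b[0]:b[2]],None,fx=5,fy=5,interpolation=2))
E
```

```text
now 8.3 [ 0.611  -0.0268  0.0981] [-179.9863   -0.012   -86.8719] F [ 0.1705  0.1283 -0.3849] M [-0.0728  0.1317 -0.0282] w 0.013
togo [-0.0009  0.0208 -0.0001] n 0.020864302340852486
[[-0.522, -0.005, 0.002], [-0.002, -0.001, 0.004]]
```

View pics/side9.png

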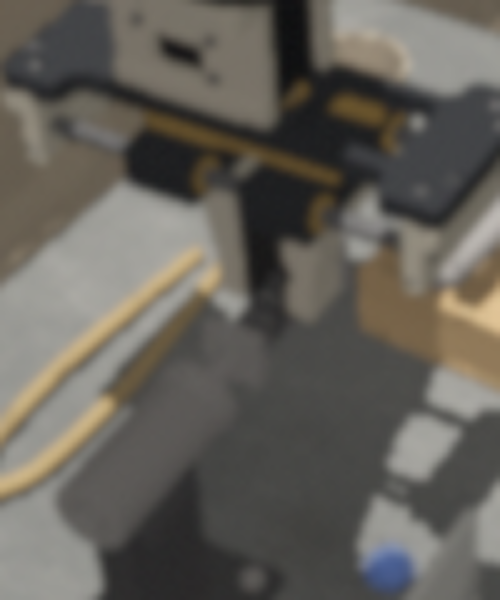

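Request:
apply_moves(targets=[[[-0.15,0,0],[0,0,0],2],[[-0.15,0,0],[0,0,0],2],[[-0.1,0,0],[0,0,0],2]])

```text
time_s: 8.65
tcp_pos: [0.6101, -0.0107, 0.098]
eef_rot: [-180.0, -0.0, -86.9]
contact_force: [-0.1, 0.0, -1.2]
gripper_width: 0.0134
```

Request:
apply_moves(targets=[[[-0.06,0,0],[0,0,0],2]])

```text
time_s: 8.75
tcp_pos: [0.6099, -0.0079, 0.098]
eef_rot: [-180.0, -0.0, -86.9]
contact_force: [0.4, 0.2, -0.9]
gripper_width: 0.0132
```

Request:
apply_moves(targets=[[[-0.06,0,0],[0,0,0],2]])

```text
time_s: 8.85
tcp_pos: [0.6097, -0.0054, 0.0981]
eef_rot: [180.0, -0.0, -86.9]
contact_force: [0.5, -10.5, -0.5]
gripper_width: 0.0127
```

Request:
apply_moves(targets=[[[-0.03,0,0],[0,0,0],2]])

```text
time_s: 8.95
tcp_pos: [0.6096, -0.0054, 0.0982]
eef_rot: [180.0, -0.2, -86.9]
contact_force: [1.3, -10.8, -1.4]
gripper_width: 0.0129
```

Request:
apply_moves(targets=[[[-0.02,0,0],[0,0,0],2],[[-0.02,0,0],[0,0,0],2],[[-0.02,0,0],[0,0,0],2]])

```text
time_s: 9.25
tcp_pos: [0.6096, -0.0055, 0.0984]
eef_rot: [179.9, -0.4, -86.9]
contact_force: [1.4, -4.9, -2.4]
gripper_width: 0.0131
```

```bash
python3 plan.py .6101 -.006 .098 -86.9 1; python3 - <<'E'
from plant import r
import numpy as np,cv2
for n,b in(("side",(165,130,265,250)),):
    c=r.capture(n); np.savez(n+"10.npz",**c)
    cv2.imwrite(f"pics/{n}10.png",cv2.resize(c["img"][b[1]:b[3],b[0]:b[2]],None,fx=5,fy=5,interpolation=2))
E
```

```text
now 9.25 [ 0.6096 -0.0055  0.0984] [179.9251  -0.3508 -86.9107] F [ 1.4358 -4.8907 -2.4436] M [-2.1333 -0.4315 -0.0367] w 0.0131
togo [ 0.0005 -0.0005 -0.0004] n 0.0008147305828623437
[[0.012, -0.012, 0.011], [0.009, -0.044, -0.001]]
```

View pics/side10.png

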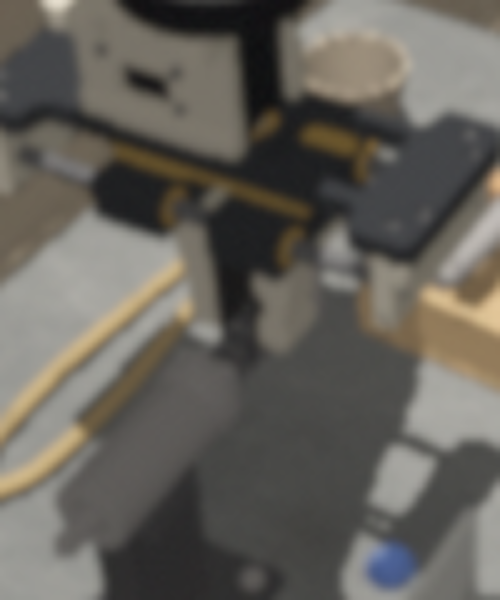

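Request:
apply_moves(targets=[[[-0.04,0,0],[0,-0.03,0],2],[[-0.04,0,0],[0,-0.02,0],2],[[-0.04,0,0],[0,-0.02,0],2],[[-0.04,0,0],[0,-0.02,0],2],[[-0.04,0,0],[0,-0.02,0],2]])

```text
time_s: 9.8
tcp_pos: [0.6094, -0.0054, 0.0985]
eef_rot: [179.8, -0.0, -87.0]
contact_force: [3.2, -9.3, -1.8]
gripper_width: 0.0129
```

Request:
apply_moves(targets=[[[-0.04,0,0],[0,-0.02,0],2],[[-0.04,0,0],[0,-0.02,0],2],[[-0.04,0,0],[0,-0.02,0],2]])

```text
time_s: 10.1
tcp_pos: [0.6094, -0.0054, 0.0985]
eef_rot: [179.7, 0.1, -87.1]
contact_force: [2.7, -9.4, -3.3]
gripper_width: 0.0132
```

```bash
python3 plan.py .6101 -.006 .098 -86.9 1
```

```text
now 10.1 [ 0.6094 -0.0054  0.0985] [179.7182   0.137  -87.0515] F [ 2.6899 -9.4111 -3.302 ] M [-3.6696 -1.0115 -0.0609] w 0.0132
togo [ 0.0007 -0.0006 -0.0005] n 0.0010645113517741786
[[0.016, -0.018, 0.012], [0.035, 0.017, -0.019]]
```

Request:
apply_moves(targets=[[[0.15,-0.015,0.01],[0.03,0.015,-0.02],2],[[0.2,0,0],[0,0,0],2],[[0.2,0,0],[0,0,0],2],[[0,0,0],[0,0,0],2]])

```text
time_s: 10.5
tcp_pos: [0.6111, -0.0283, 0.0978]
eef_rot: [180.0, 0.1, -86.9]
contact_force: [-0.3, 0.1, -1.0]
gripper_width: 0.0129
```

```bash
python3 plan.py .6138 -.08 .098 -86.9 3 .008
```

```text
now 10.5 [ 0.6111 -0.0283  0.0978] [179.9763   0.0834 -86.8899] F [-0.3216  0.0782 -0.9776] M [ 0.0376  0.1532 -0.0435] w 0.0129
togo [ 0.0027 -0.0517  0.0002] n 0.05181516919482901
[[0.2, 0.0, -0.001], [0.003, 0.01, 0.001]]
[[0.2, 0.0, -0.001], [-0.0, 0.0, -0.0]]
[[0.2, 0.0, -0.001], [0.0, 0.0, -0.0]]
```

Request:
apply_moves(targets=[[[0.3,0,0],[0,0.01,0],2],[[0.3,0,0],[0,0,0],2],[[0.3,0,0],[0,0,0],2],[[0.3,0,0],[0,0,0],2],[[0,0,0],[0,0,0],2]])

```text
time_s: 11.0
tcp_pos: [0.6139, -0.0803, 0.0978]
eef_rot: [180.0, 0.0, -86.9]
contact_force: [0.1, -0.5, -1.4]
gripper_width: 0.0129
```

```bash
python3 plan.py .618 -.155 .098 -86.9 3 .012
```

```text
now 11.0 [ 0.6139 -0.0803  0.0978] [179.9884   0.0224 -86.9043] F [ 0.1135 -0.5497 -1.4077] M [0.0063 0.1563 0.0271] w 0.0129
togo [ 0.0041 -0.0747  0.0002] n 0.07481442453707245
[[0.3, -0.0, -0.001], [0.001, 0.003, -0.001]]
[[0.3, -0.0, -0.001], [-0.0, -0.0, -0.0]]
[[0.3, -0.0, -0.001], [0.0, 0.0, -0.0]]
```

Request:
apply_moves(targets=[[[0.4,0,0],[0,0,0],2],[[0.4,0,0],[0,0,0],2],[[0.4,0,0],[0,0,0],2],[[0.4,0,0],[0,0,0],2],[[0.2,0,0],[0,0,0],2]])

```text
time_s: 11.5
tcp_pos: [0.6181, -0.1581, 0.0978]
eef_rot: [180.0, 0.0, -86.9]
contact_force: [-0.4, 0.6, -1.3]
gripper_width: 0.0131
```

```bash
python3 plan.py .4595 -.150 .14 -86.8 5 .03;  python3 - <<'E'
from plant import r
import numpy as np,cv2
for n,b in(("side",(165,130,315,250)),("top",(170,160,290,260))):
    c=r.capture(n); np.savez(n+"11.npz",**c)
    cv2.imwrite(f"pics/{n}11.png",cv2.resize(c["img"][b[1]:b[3],b[0]:b[2]],None,fx=5,fy=5,interpolation=2))
E
python3 g5.py 11 -.12 .022
```

```text
now 11.5 [ 0.6181 -0.1581  0.0978] [179.9934   0.0243 -86.9052] F [-0.4097  0.6092 -1.3374] M [0.0216 0.1039 0.0053] w 0.0131
togo [-0.1586  0.0081  0.0422] n 0.16428060796021648
[[-0.076, 0.721, -0.193], [0.001, 0.003, -0.013]]
[[-0.077, 0.721, -0.193], [-0.0, -0.0, -0.0]]
[[-0.077, 0.721, -0.193], [0.0, -0.0, 0.0]]
[[-0.077, 0.721, -0.193], [0.0, 0.0, 0.0]]
[[-0.077, 0.721, -0.193], [0.0, 0.0, 0.0]]
top 142 shaft at y=-.03: x,kx,z,kz [ 0.6111 -0.0449  0.0999 -0.006 ] yaw 2.5724721958878343 pitch -0.34150520597750994 tip y [-0.0306 -0.0305 -0.0281 -0.0281] res 0.0011836276627043157
   tube at mouth y=.033 [ 0.6073 -0.0561  0.1002  0.0077] yaw 3.2081093946999264 res 0.001260934229639299
    in-line x at y=-.03: 0.6108472404235362
side 199 shaft at y=-.03: x,kx,z,kz [ 0.6123 -0.0283  0.0979 -0.0163] yaw 1.6238343904965755 pitch -0.9315727569762462 tip y [-0.0255 -0.0246 -0.0245 -0.0235] res 0.001783932274150477
   tube at mouth y=.033 [ 0.6078 -0.0536  0.0986  0.0033] yaw 3.0708066148200315 res 0.0007352731529052741
    in-line x at y=-.03: 0.6112047367934125
```

View pics/side11.png

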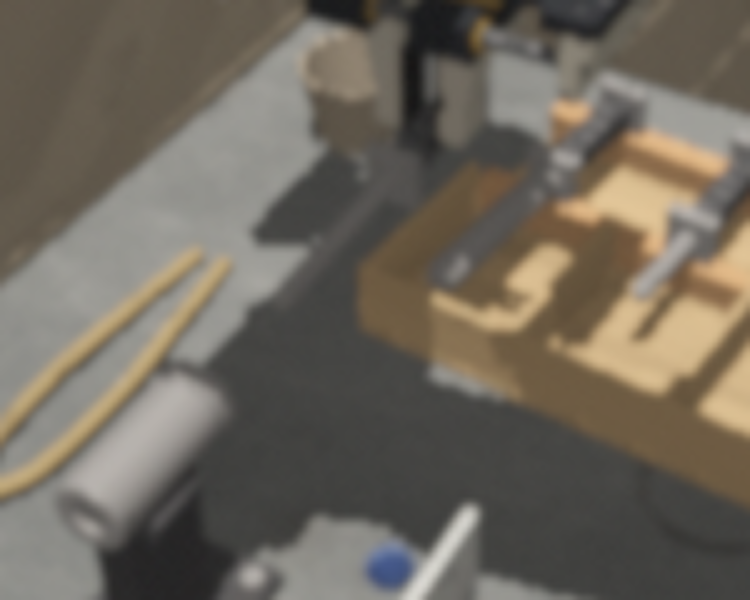

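```bash
python3 - <<'E'
from h import *
np.set_printoptions(precision=4,suppress=True)
t=load("top0");s=load("side0")
for nm,c in(("t",t),("s",s)):
    P=c.cloud()
    for x0 in(.40,.42,.44,.46,.48,.5):
        m=(abs(P[...,0]-x0)<.01)&(P[...,1]>-.14)&(P[...,1]<-.09)&(P[...,2]>.02); q=P[m]; print(nm,x0,len(q),q[:,1].max() if len(q) else 0,np.sort(q[:,2])[-4:] if len(q) else 0)
E
```

```text
t 0.4 34 -0.10890373356574015 [0.0428 0.0433 0.044  0.0461]
t 0.42 16 -0.10901326542451775 [0.0416 0.0422 0.043  0.0434]
t 0.44 43 -0.10952104567195428 [0.0437 0.0439 0.0453 0.0467]
t 0.46 27 -0.11055913326750261 [0.0432 0.0434 0.0443 0.0445]
t 0.48 28 -0.11226038352197007 [0.0427 0.0431 0.0436 0.0437]
t 0.5 18 -0.11267592372136555 [0.042  0.0427 0.044  0.0445]
s 0.4 91 -0.10420252187211193 [0.0402 0.0408 0.0408 0.0409]
s 0.42 68 -0.10565332479797246 [0.0398 0.0403 0.0403 0.0403]
s 0.44 100 -0.10549844760383303 [0.0425 0.0428 0.0431 0.0439]
s 0.46 83 -0.10750971355227706 [0.0396 0.0401 0.0403 0.0422]
s 0.48 75 -0.10785500421108557 [0.04   0.0402 0.0404 0.0405]
s 0.5 61 -0.10934285885581546 [0.0388 0.0392 0.0395 0.0404]
```

Request:
apply_moves(targets=[[[0.05,0,-0.5],[0,0,0],2],[[0,0.3,-0.5],[0,0,0],2],[[0,0.7,-0.05],[0,0,0],2],[[-0.05,0.7,0],[0,0,0],2],[[-0.05,0.7,0],[0,0,0],2]])

```text
time_s: 12.1
tcp_pos: [0.522, -0.1604, 0.1397]
eef_rot: [179.9, 0.0, -86.9]
contact_force: [-0.3, 0.5, -0.4]
gripper_width: 0.0131
```

```bash
python3 plan.py .4595 -.150 .14 -86.8 5 .03
```

```text
now 12.1 [ 0.522  -0.1604  0.1397] [179.9379   0.0256 -86.9379] F [-0.3276  0.4577 -0.3731] M [ 0.0392  0.1047 -0.0242] w 0.0131
togo [-0.0625  0.0104  0.0003] n 0.06333562032045333
[[-0.162, 0.732, -0.002], [0.008, 0.003, -0.017]]
[[-0.164, 0.732, -0.003], [-0.0, 0.0, 0.0]]
[[-0.018, 0.081, -0.0], [-0.0, 0.0, 0.0]]
[[0.0, 0.0, 0.0], [0.0, 0.0, 0.0]]
[[0.0, 0.0, 0.0], [0.0, 0.0, 0.0]]
```

Request:
apply_moves(targets=[[[-0.15,0.7,0],[0,0,-0.01],2],[[-0.15,0.6,0],[0,0,0],2],[[-0.4,0.15,0],[0,0,0],2],[[-0.5,0,0],[0,0,0],2],[[-0.5,0,0],[0,0,0],2]])

```text
time_s: 12.6
tcp_pos: [0.4538, -0.0942, 0.1408]
eef_rot: [-180.0, 0.1, -87.0]
contact_force: [-0.1, 0.3, -0.9]
gripper_width: 0.0135
```

```bash
python3 plan.py .4595 -.061 .13 -86.8 5 .02
```

```text
now 12.6 [ 0.4538 -0.0942  0.1408] [-179.9686    0.1008  -86.9912] F [-0.0502  0.3067 -0.8925] M [ 0.0453 -0.0035 -0.0112] w 0.0135
togo [ 0.0057  0.0332 -0.0108] n 0.03534064166704003
[[-0.464, -0.106, 0.153], [-0.004, 0.013, -0.024]]
[[-0.356, -0.082, 0.117], [-0.0, -0.0, 0.0]]
[[0.0, 0.0, 0.0], [-0.0, 0.0, 0.0]]
[[0.0, 0.0, 0.0], [-0.0, -0.0, 0.0]]
[[0.0, 0.0, 0.0], [-0.0, -0.0, 0.0]]
```

Request:
apply_moves(targets=[[[-0.4,-0.11,0.15],[0,0.01,-0.02],2],[[-0.35,-0.08,0.12],[0,0,0],2],[[0,0,0],[0,0,0],2],[[0,0,0],[0,0,0],2]])

```text
time_s: 13.0
tcp_pos: [0.4598, -0.0597, 0.1312]
eef_rot: [-179.8, 0.1, -86.6]
contact_force: [0.3, 0.4, -0.6]
gripper_width: 0.0131
```

```bash
python3 plan.py .4595 -.061 .09 -86.8 3 .02; python3 - <<'E'
from plant import r
import numpy as np,cv2
for n,b in(("side",(205,150,355,270)),("top",(170,200,290,300))):
    c=r.capture(n); np.savez(n+"12.npz",**c)
    cv2.imwrite(f"pics/{n}12.png",cv2.resize(c["img"][b[1]:b[3],b[0]:b[2]],None,fx=5,fy=5,interpolation=2))
E
```

```text
now 13.0 [ 0.4598 -0.0597  0.1312] [-179.7732    0.0888  -86.5771] F [ 0.3158  0.3847 -0.6494] M [ 0.0051  0.1171 -0.0107] w 0.0131
togo [-0.0003 -0.0013 -0.0412] n 0.04121961199157558
[[0.016, 0.006, 0.5], [-0.028, 0.011, 0.028]]
[[0.015, 0.004, 0.5], [0.0, 0.0, -0.0]]
[[0.001, 0.0, 0.03], [-0.0, -0.0, -0.0]]
```

View pics/side12.png

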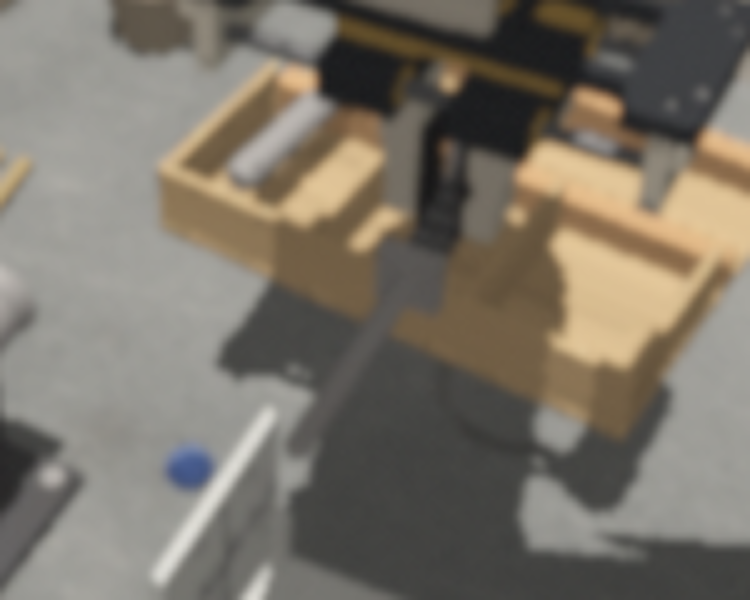

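View pics/top12.png

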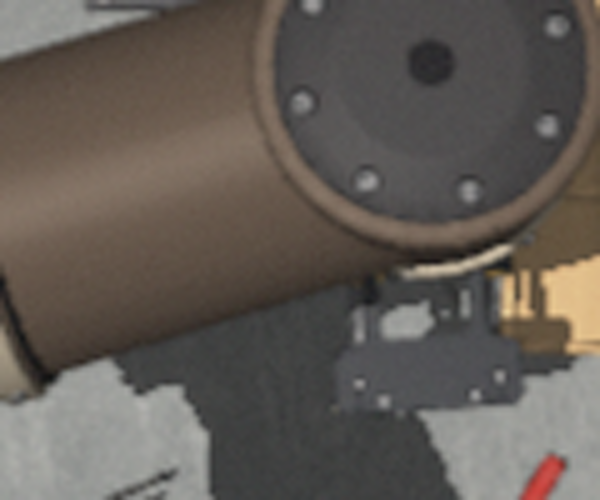

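Request:
apply_moves(targets=[[[0.015,0,0.4],[-0.02,0.01,0.03],2],[[0,0,0.4],[0,0,0],2],[[0,0,0.3],[0,0,0],2],[[0,0,0],[0,0,0],2]])

```text
time_s: 13.5
tcp_pos: [0.4607, -0.0627, 0.0873]
eef_rot: [-179.8, 0.0, -87.0]
contact_force: [0.6, -0.5, -1.3]
gripper_width: 0.0133
```

```bash
python3 plan.py .4595 -.061 .053 -86.8 3 .02; cat > g6.py <<'E'
import sys
from h import *
np.set_printoptions(precision=4,suppress=True)
from scipy.optimize import least_squares
k,zt=sys.argv[1],float(sys.argv[2])
c=load("side"+k);P=c.cloud()
m=(abs(P[...,2]-zt)<.013)&(abs(P[...,0]-.455)<.02)&(P[...,1]>-.015)&(P[...,1]<.085)
q=P[m]
f=lambda w: np.hypot(q[:,0]-w[0]-w[1]*(q[:,1]-.03),q[:,2]-w[2]-w[3]*(q[:,1]-.03))-.005
w=least_squares(f,[.456,0,zt,0],loss="soft_l1",f_scale=.0015); e=abs(w.fun); w=w.x
ty=np.sort(q[e<.003,1])[-4:]
print("shaft at y=.03 x,kx,z,kz",w,"yaw",np.degrees(np.arctan(-w[1])),"pitch",np.degrees(np.arctan(w[3])),"tip y",ty,"n",len(q),e.mean())
tip=np.array([w[0]+w[1]*(ty[1]-.03),ty[1],w[2]+w[3]*(ty[1]-.03)]); print("tip",tip,"px",c.proj(tip))
c0=load("side0")
cr=np.array([.4819,.0695,.05])
P=c0.cloud(); m=(P[...,2]>.03)&(P[...,2]<.085)&(abs(P[...,0]-.48)<.02)&(P[...,1]>.035)&(P[...,1]<.108); q=P[m]; A=np.c_[q[:,1]-.07,np.ones(len(q))]
w2=least_squares(lambda w:q[:,0]-A@w,[0,.48],loss="soft_l1",f_scale=.0015).x
print("plate front x at y=.07",w2[1],"yaw",np.degrees(np.arctan(-w2[0])), "gap tip-plate", w2[1]+w2[0]*(tip[1]-.07)-tip[0])
E
python3 - <<'E'
from plant import r
import numpy as np,cv2
for n,b in(("side",(205,150,355,270)),):
    c=r.capture(n); np.savez(n+"13.npz",**c)
    cv2.imwrite(f"pics/{n}13.png",cv2.resize(c["img"][b[1]:b[3],b[0]:b[2]],None,fx=5,fy=5,interpolation=2))
E
python3 g6.py 13 .09
```

```text
now 13.5 [ 0.4607 -0.0627  0.0873] [-179.7676    0.0294  -87.0434] F [ 0.5782 -0.4565 -1.2627] M [-0.0278  0.2032  0.0016] w 0.0133
togo [-0.0012  0.0017 -0.0343] n 0.03434274388543415
[[-0.026, 0.018, 0.499], [-0.029, 0.004, -0.03]]
[[-0.019, 0.012, 0.358], [0.0, -0.0, 0.0]]
[[0.0, 0.0, 0.0], [-0.0, -0.0, 0.0]]
shaft at y=.03 x,kx,z,kz [ 0.4562 -0.0525  0.0876 -0.0026] yaw 3.0072851878303175 pitch -0.149655101219001 tip y [0.0695 0.0695 0.0698 0.0706] n 199 0.0006910988059794316
tip [0.4541 0.0695 0.0875] px [262.9932 255.3184]
plate front x at y=.07 0.4820203145887336 yaw 3.6450545458686676 gap tip-plate 0.027921189894856258
```

View pics/side13.png

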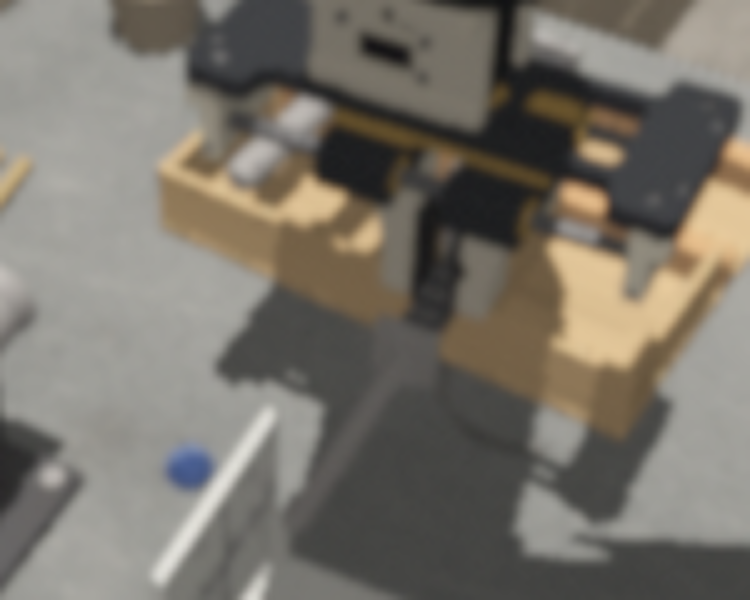

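```bash
python3 - <<'E'
from h import *
np.set_printoptions(precision=4,suppress=True)
s=load("side0")
for px in((249.4,263.5),(250.5,261.5),(251,259)):
    o,d=s.ray(*px); n=np.array([1,.058,0]); t=(n@np.array([.482,.07,.05])-n@o)/(n@d); print(px,o+t*d)
print(s.proj([.482,.07,.05]))
im=s.img[232:292,228:278]; im=cv2.createCLAHE(4,(2,2)).apply(cv2.cvtColor(im,cv2.COLOR_BGR2GRAY)); cv2.imwrite("pics/cross.png",cv2.resize(im,None,fx=10,fy=10,interpolation=2))
E
```

```text
(249.4, 263.5) [0.4819 0.0719 0.0483]
(250.5, 261.5) [0.4821 0.0675 0.0493]
(251, 259) [0.4823 0.0654 0.0544]
[249.8686 262.2275]
```

View pics/cross.png

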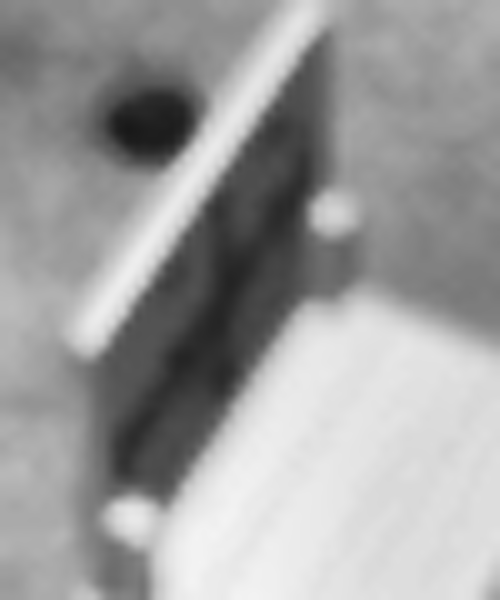

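Request:
apply_moves(targets=[[[-0.03,0.01,0.3],[-0.02,0,-0.04],2],[[0,0,0.3],[0,0,0],2],[[0,0,0.2],[0,0,0],2],[[0,0,0],[0,0,0],2]])

```text
time_s: 13.95
tcp_pos: [0.4625, -0.0618, 0.0559]
eef_rot: [-179.7, 0.1, -86.7]
contact_force: [0.0, -0.2, -0.6]
gripper_width: 0.0131
```

```bash
python3 plan.py .4600 -.061 .052 -86.7 1 .02; python3 - <<'E'
from plant import r
import numpy as np,cv2
for n,b in(("side",(205,150,355,270)),):
    c=r.capture(n); np.savez(n+"14.npz",**c)
E
python3 g6.py 14 .056
```

```text
now 13.95 [ 0.4625 -0.0618  0.0559] [-179.6666    0.0586  -86.716 ] F [ 0.0191 -0.2053 -0.5798] M [0.0314 0.2291 0.0168] w 0.0131
togo [-0.0025  0.0008 -0.0039] n 0.004724862900316171
[[-0.023, 0.062, 0.098], [-0.042, 0.007, -0.002]]
shaft at y=.03 x,kx,z,kz [ 0.4576 -0.052   0.0562 -0.0004] yaw 2.97652402095411 pitch -0.023231526325445142 tip y [0.0703 0.0708 0.071  0.0718] n 193 0.0007178622406955464
tip [0.4555 0.0708 0.0561] px [261.8647 266.3247]
plate front x at y=.07 0.4820203145887336 yaw 3.6450545458686676 gap tip-plate 0.02651623929209268
```

Request:
apply_moves(targets=[[[0,0.08,0.1],[-0.04,0,-0.025],2],[[0,0,0],[0,0,0],2],[[0,0,0],[0,0,0],2],[[0,0,0],[0,0,0],2]])

```text
time_s: 14.4
tcp_pos: [0.4603, -0.0617, 0.0532]
eef_rot: [-179.9, 0.1, -86.5]
contact_force: [-0.0, 1.2, -1.7]
gripper_width: 0.0128
```

```bash
python3 plan.py .4600 -.061 .051 -86.5 1 .02; python3 - <<'E'
from plant import r
import numpy as np,cv2
for n,b in(("side",(205,150,355,270)),("top",(170,200,290,300))):
    c=r.capture(n); np.savez(n+"15.npz",**c)
    cv2.imwrite(f"pics/{n}15.png",cv2.resize(c["img"][b[1]:b[3],b[0]:b[2]],None,fx=5,fy=5,interpolation=2))
E
python3 g6.py 15 .052
```

```text
now 14.4 [ 0.4603 -0.0617  0.0532] [-179.8716    0.068   -86.4537] F [-0.0361  1.1597 -1.7411] M [ 0.0159  0.1506 -0.0423] w 0.0128
togo [-0.0003  0.0007 -0.0022] n 0.002312139777723879
[[-0.018, 0.006, 0.055], [-0.016, 0.009, 0.006]]
shaft at y=.03 x,kx,z,kz [ 0.4548 -0.0616  0.0534 -0.0113] yaw 3.522960463607461 pitch -0.6450815120493566 tip y [0.0706 0.0708 0.0714 0.0719] n 192 0.000715910538156601
tip [0.4523 0.0708 0.053 ] px [263.3472 268.0711]
plate front x at y=.07 0.4820203145887336 yaw 3.6450545458686676 gap tip-plate 0.029678168920573178
```

View pics/side15.png

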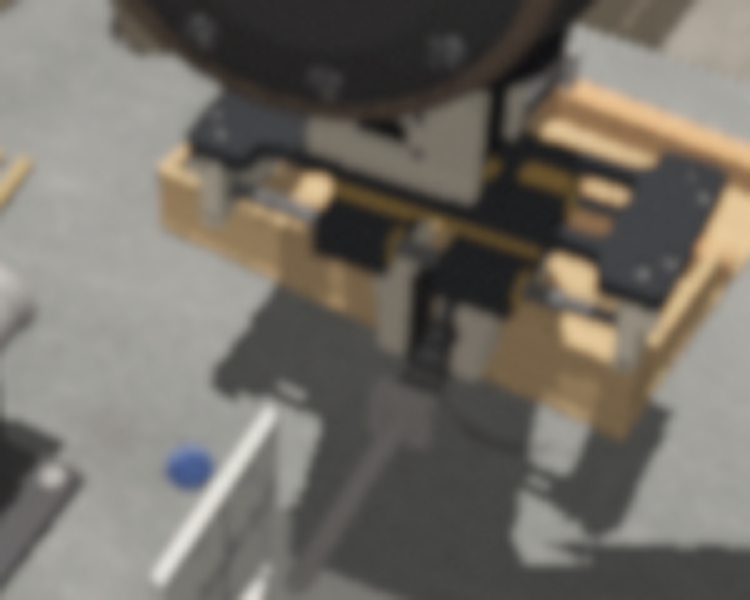

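Request:
apply_moves(targets=[[[0,0,0.05],[0,0,0],2],[[0,0,0],[0,0,0],2],[[0,0,0],[0,0,0],2],[[0,0,0],[0,0,0],2],[[0,0,0],[0,0,0],2]])

```text
time_s: 15.0
tcp_pos: [0.4605, -0.0616, 0.0513]
eef_rot: [-179.8, 0.1, -86.5]
contact_force: [-0.1, 0.4, -0.2]
gripper_width: 0.0134
```

```bash
python3 plan.py .4600 -.061 .051 -86.5 1 .02; python3 - <<'E'
from plant import r
import numpy as np,cv2
for n in("side","top"):
    c=r.capture(n); np.savez(n+"16.npz",**c); cv2.imwrite(f"pics/{n}16.png",cv2.resize(c["img"],(800,600),interpolation=2))
print(r.get_state()["qd"])
E
python3 g6.py 16 .051
```

```text
now 15.0 [ 0.4605 -0.0616  0.0513] [-179.8344    0.0742  -86.4509] F [-0.0995  0.3772 -0.2307] M [ 0.0044  0.1077 -0.0662] w 0.0134
togo [-0.0005  0.0006 -0.0003] n 0.0008643152866528947
[[-0.017, 0.012, 0.007], [-0.021, 0.009, 0.006]]
[-0.01511799  0.01321786  0.0362734  -0.05430972  0.11131739 -0.09111296]
shaft at y=.03 x,kx,z,kz [ 0.455  -0.064   0.0517 -0.0033] yaw 3.664624301075374 pitch -0.18867076993484333 tip y [0.0706 0.0716 0.0718 0.0722] n 195 0.0007582320972149914
tip [0.4523 0.0716 0.0516] px [263.1003 268.8681]
plate front x at y=.07 0.4820203145887336 yaw 3.6450545458686676 gap tip-plate 0.029616255160409055
```

View pics/side16.png

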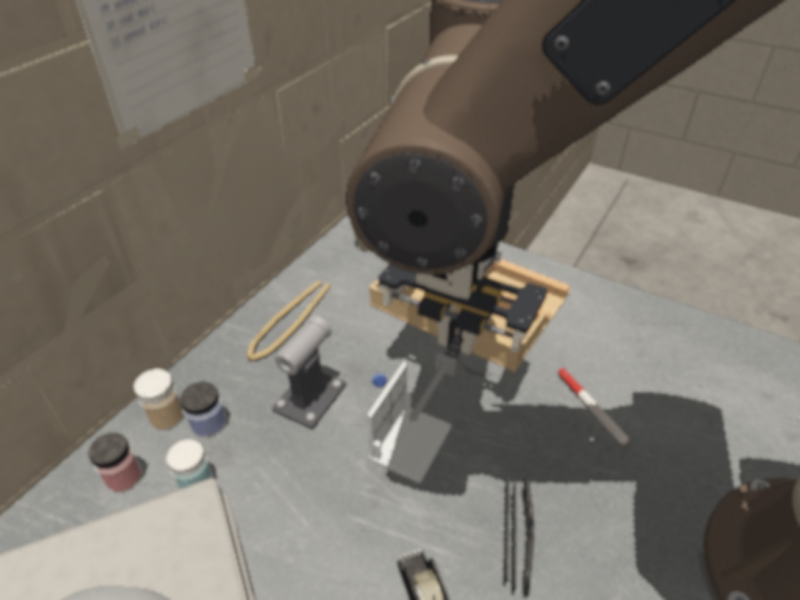

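```bash
python3 - <<'E'
from plant import r
print(r.close_job()); s=r.get_state(); print(s["time_s"],s["tcp_pos"],s["gripper_width"])
E
```

```text
the job is handed in; nothing more can be done
None
the job is handed in; nothing more can be done
```

The job is done and handed in at about 15 s of the 48 s allowed. The arm is still holding the long gauge in front of the reading stand.

**What I did:** I took the long gauge from the compartment nearest the robot, at a 13.8 mm opening on the 14 mm handle. I slid the shaft into the tube until the collar stopped against the mouth, pressing at about 5–11 N. I held it there for about 1.2 s and drew it straight out, then brought it to the stand.

**Last checks (side camera and robot state):**
- **Tip:** about 29.6 mm in front of the plate, at y 0.072 m and z 0.052 m. The crossing measured y about 0.070–0.072 m and z about 0.050 m.
- **Shaft:** yaw 3.7° against the plate's 3.6°, and pitch about −0.2°.
- **Forces:** the wrist force was below 0.5 N with the arm still, so nothing but the gripper appears to touch the gauge. The highest reported force in the job was about 11 N, far below the limits.
- **Other objects:** the cabochon and jacks look where they started. In the last picture the arm hides the crucible and part of the rack; earlier pictures showed the crucible and the other gauges in place.

**Disagreements:**
- The first two-view height for the gauge came out at 43 mm, against 38 mm in the text. The camera depth readings agreed with 38 mm, and the grasp at that height worked.
- Plate yaw came out between 3.0° and 3.6° depending on the method.
- The arm hid the top view at the end, so the final position was checked from the side view only.

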